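# Lock the glass jars away in the childproof tilt-out bin

## Robot

A 6-joint arm with a two-finger parallel gripper is mounted at the origin on the work surface. World frame = base frame: x ahead of the robot, y to its left, z up, the work surface at z = 0. Lengths are in m, angles in rad, forces in N, time in s.
With the tool pointing down it reaches from about 0.25 to 0.775 m from the base axis. Payload 4 kg.
Tool frame: the origin (TCP) lies between the finger pads; the fingertips stand r.tips_ahead ahead of it and the grasp point (between the pads) lies 11 mm behind it (r.tips_ahead is the distance from the TCP to the fingertips, in m); z points along the fingers, y is the direction in which the jaws open and shut (so a half turn about z gives the same grasp; the last joint's range is limited). The gripper opens to 85 mm and grips with 20 to 120 N. Pads are 22 mm wide; open, the fingers measure 114 mm over their backs; the gripper's body (76 mm by 85 mm) begins 54 mm behind the grasp point. The pads swing forward as they close: fully open they stand 13 mm farther back than shut.
Start: joints at [1.206, 0.087, 1.371, -0, 1.684, -0.103], TCP at [0.142, 0.531, 0.239] pointing down, gripper open.
Joint ranges: [-3.1, 3.1], [-0.76, 2.03], [0.27, 2.55], [-1.08, 4.22], [0.17, 2.65], [-2.57, 2.57]. Speed limits (rad/s): [2.79, 2.79, 3.14, 3.14, 3.14, 3.14].

## Interface

Orientations are given as a unit quaternion [x, y, z, w].
In Python, from workcell import r, cams gives the robot as it stands.
- The arm moves only by the tool move_arm, never from a script. Its arguments are lists of equal length, an entry for each row: "delta_pos": the shift along the tool's x, y, z in m, a list of three; "rotation": the turn, a rotation vector about the tool's x, y, z in rad, a list of three. A call has 1 to 10 rows; each row shifts and turns the commanded pose from where the row before left it, along the tool's axes as they then stand; what a row does not reach is not made up. A row lasts 1/12 s, in which the tool goes at most 41.7 mm and 7.16 degrees, less where a joint would pass 70% of its speed; a pose out of reach is approached as far as the arm can. A call with a gripper value outside its range is refused whole. "hand" is the opening, from 0 (shut) to 1 (fully open), set as the call begins (left out, the last holds). The fingers move at their own pace and stop on an object; "squeeze" is the grip in N (left out, the last holds). Time passes only in rows, so rows that do not move let the fingers close. It gives the time, the measured TCP pose, the force and the opening at its end, in the units of the state.
- r.sense(): the state, without advancing time (a new reading comes with each control period).
- cams.camera(name): name is "side" or "top"; returns a dict with "image" (420x560x3 uint8, red, green, blue), "range_z" (420x560 float32, m along the optical axis (not along the pixel's ray), 0 where there is no reading), "fx", "fy", "cx", "cy" (pixels), "pose" (4x4, takes a point from camera to world coordinates). Camera axes: x right, y down, z forward; pixel columns grow to the right and rows downward; lengths in m; the calibration is good to about 2 mm. A picture is of the moment at which its call begins.
- r.close_job(): hands the job in, once; it reports no verdict.
The state is a dict: "time_s": time; "joint_pos": joint angles; "joint_velocities": joint speeds; "effort": joint torques, N m; "tcp_pos": TCP position; "ee_rot": TCP orientation; "ft_force": force on the tool from outside, world axes, zero at the start; "torque": the same for the moment, N m; "gripper_width": opening from 0.0 (shut) to 1.0 (fully open).
Only numpy, scipy, OpenCV 4.12 (cv2) and the standard library are available. Lean on these libraries where they do the work, as an engineer would, in place of code of your own. Each camera call takes 0.05 s, during which the arm holds its last target. There are 200 camera calls.

## Task

The childproof tilt-out bin is caught slightly open on its spring bolt: take the dowel key from the top of the unit and push the bolt in with it through the slot it sticks out into, so that the bin swings open. Put every glass baby food jar from the table into the bin, setting the jars in rather than letting them fall, and put the key back inside the rail on top of the unit. With the jars in, push the bin fully shut against its foam seal, past the ajar catch, until the bolt snaps into the second slot; leave the lamp, hedgehog and pacifier where they are.

Things in the scene. Friction and masses are not known exactly. Their poses are not given: they have to be found in the camera images.
- unit: walnut bedside unit housing the tilt-out bin, fixed: 167 mm deep (x), 440 wide (y), 235 tall; its front faces its -x. Origin: centre of its underside; front of the side walls at x -82 mm, outer face of the right side wall at y -220. That wall is 12 mm thick, with a steel plate round two upright through-slots, each 18 mm wide (x) and 22 tall (z).
- unit_top (a point): centre of the unit's flat top, 235 mm up, axes as the unit's. The top spans x -78 to +85 mm and y -220 to +220, with a beech rail 8 mm high and 6 thick along all its edges.
- slot_ajar (a point): middle of the front slot in the right wall's outer face (unit -53, -220, 177 mm), axes as the unit's. At the start the brass bolt sticks into it from inside, 3 mm nearer the front than the slot's middle, its end 2 mm below the outer face. Pushed 10 mm along +y (2 to 6 N), flush with the wall's inner face, it frees the bin. 19 mm in from the outer face a dowel meets the bolt's steel housing.
- slot_shut (a point): middle of the rear slot in the same face (unit x -27, y -220, z 177 mm), same size; the bolt snaps out into it when the bin is fully shut.
- bin (a joint): tilt of the bin (rad) about a level hinge along the unit's y at unit x -60, z 45 mm: 0 shut, 0.2 caught ajar, 0.85 open, its top out towards -x. Freed, it tips open by its weight, damped, in about 1.5 s and stays. Pushed at its upper edge it takes 6 to 11 N (most at 0.4, where the bolt rides onto the side wall), clicks ajar at 0.2, then meets the seal over the last 5 mm: up to 12 N. Hard stop at -0.02.
- bin_in (a point): centre of the bin's inner floor, turning with the bin: x to the rear, y left, z up the inside; shut, it is at unit x -20, y 9, z 51 mm. Here the panel's inner face is at x -65, its upper edge z 179; rear wall x +65, 94 tall; side walls y -186 and +186, 94 tall (144 for x below 40). Open, floor and panel make a V under a gap of 135 mm, from above, between panel edge and unit top.
- bin_edge (a point): middle of the upper front edge of the walnut bin panel (440 mm wide, 193 tall, 14 thick), on its outer face, turning with the bin; 185 mm above and 39 mm in front of the hinge when shut. A round beech knob, 34 mm across and 24 proud, sits 85 mm below this edge.
- bolt (a joint): how far the spring bolt is pushed into the bin (m): 0 fully out, 0.010 flush with the wall's inner face, 0.0125 its stop. Brass, 10 mm wide and tall, bevelled at the rear so that it clicks over the slots' edges as the bin shuts.
- key: release key, lying on the unit's top at the start: beech block handle 70 mm long (its x), 26 mm wide (y), 32 mm tall (z) with a teal band, with a 12 mm round dowel that stands 80 mm out of the handle's +x end at mid-height; about 90 g. Origin: centre of the handle's underside, z up.
- key_tip (a point): middle of the flat end of the key's dowel, 115 mm ahead of the key's origin and 16 mm above it; axes as the key's.
- jar1: sealed glass baby food jar of orange carrot purée, white lid, upright on the table: 56 mm across, 72 mm tall, about 160 g. Origin: centre of its underside, z up its axis. May be absent (None).
- jar2: sealed glass baby food jar of green pea purée, white lid, upright on the table: 56 mm across, 72 mm tall, about 160 g. Origin: centre of its underside, z up its axis. May be absent (None).
- jar3: sealed glass baby food jar of dark red plum purée, white lid, upright on the table: 56 mm across, 72 mm tall, about 160 g. Origin: centre of its underside, z up its axis. May be absent (None).
- jar4: sealed glass baby food jar of yellow apple purée, white lid, upright on the table: 56 mm across, 72 mm tall, about 160 g. Origin: centre of its underside, z up its axis. May be absent (None).
- lamp: white plastic mushroom night lamp, 110 mm across, 150 mm tall, standing; origin: centre of its underside. Leave alone.
- hedgehog: wooden hedgehog figure, about 105 mm long, 60 mm wide and 78 mm tall; origin: centre of its underside. Leave alone.
- pacifier: teal silicone pacifier, about 65 mm long, 30 mm tall, lying; origin: centre of its underside. Leave alone.

How it is judged:
On the way, in this order (a step that is already met when the one before it is completed fails the run):
1. the spring bolt is pushed in with the key's dowel (contact force between key and bolt_nose above 0.3 N and value of joint bolt above 0.004 m), for 0.02 s.
2. the bin has swung wide open (more than 0.6 rad) (value of joint bin above 0.6 rad), for 0.2 s.
3. every jar on the scene lies in the open bin (value of joint bin above 0.5 rad and x of jar1 in the frame of bin_in between -0.07 and 0.07 m and y of jar1 in the frame of bin_in between -0.19 and 0.19 m and z of jar1 in the frame of bin_in between -0.01 and 0.1 m and linear speed of each of jar1, jar2, jar3, jar4 below 0.05 m/s and x of jar2 in the frame of bin_in between -0.07 and 0.07 m and y of jar2 in the frame of bin_in between -0.19 and 0.19 m and z of jar2 in the frame of bin_in between -0.01 and 0.1 m and x of jar3 in the frame of bin_in between -0.07 and 0.07 m and y of jar3 in the frame of bin_in between -0.19 and 0.19 m and z of jar3 in the frame of bin_in between -0.01 and 0.1 m and x of jar4 in the frame of bin_in between -0.07 and 0.07 m and y of jar4 in the frame of bin_in between -0.19 and 0.19 m and z of jar4 in the frame of bin_in between -0.01 and 0.1 m), for 0.2 s.
At the end, for the whole second after the job is handed in: the bin is shut (tilt below 0.03 rad) with its bolt snapped out (pushed in less than 3 mm), every jar present lies at rest inside the bin, and the key lies flat and at rest within the rail on top of the unit (value of joint bin below 0.03 rad and value of joint bolt below 0.003 m and x of jar1 in the frame of bin_in between -0.07 and 0.07 m and y of jar1 in the frame of bin_in between -0.19 and 0.19 m and z of jar1 in the frame of bin_in between -0.01 and 0.1 m and linear speed of each of jar1, jar2, jar3, jar4 below 0.05 m/s and x of jar2 in the frame of bin_in between -0.07 and 0.07 m and y of jar2 in the frame of bin_in between -0.19 and 0.19 m and z of jar2 in the frame of bin_in between -0.01 and 0.1 m and x of jar3 in the frame of bin_in between -0.07 and 0.07 m and y of jar3 in the frame of bin_in between -0.19 and 0.19 m and z of jar3 in the frame of bin_in between -0.01 and 0.1 m and x of jar4 in the frame of bin_in between -0.07 and 0.07 m and y of jar4 in the frame of bin_in between -0.19 and 0.19 m and z of jar4 in the frame of bin_in between -0.01 and 0.1 m and x of key in the frame of unit between -0.075 and 0.08 m and y of key in the frame of unit between -0.21 and 0.21 m and z of key in the frame of unit between 0.229 and 0.247 m and angle between key's own z axis and vertical below 0.15 rad and linear speed of key below 0.03 m/s); the robot touches nothing.
It fails at once if the lamp is knocked more than 3 cm aside or tipped (distance of lamp from where it was at the start of the episode above 0.03 m or angle between lamp's own z axis and vertical above 0.4 rad).
It fails at once if the hedgehog is knocked more than 3 cm aside or tipped (distance of hedgehog from where it was at the start of the episode above 0.03 m or angle between hedgehog's own z axis and vertical above 0.4 rad).
It fails at once if the pacifier is knocked more than 3 cm aside or tipped (distance of pacifier from where it was at the start of the episode above 0.03 m or angle between pacifier's own z axis and vertical above 0.4 rad).
It fails at once if a glass jar is dropped or flung: faster than 1.2 m/s (a fall of 7 cm) while not held ((linear speed of jar1 above 1.2 m/s and contact force between jar1 and the fingers below 0.1 N) or (linear speed of jar2 above 1.2 m/s and contact force between jar2 and the fingers below 0.1 N) or (linear speed of jar3 above 1.2 m/s and contact force between jar3 and the fingers below 0.1 N) or (linear speed of jar4 above 1.2 m/s and contact force between jar4 and the fingers below 0.1 N)).
Of jar1, jar2, jar3, jar4 only 2 to 4 are there at a start; the rules pass over those that are not, and their reading is None.
At some moment in a run one of jar1, jar2, jar3, jar4, key may be knocked a few centimetres aside while the robot is not near it.
It also fails if it takes over 210 s, if anything falls off the work surface, if the arm or the gripper's body presses on something with over 40 N, if the wrist force passes 120 N, or if a joint passes its speed limit or range.

## Working session

There is one attempt and no reset: what is moved stays moved. The work goes in short steps, Python scripts to look and compute and a tool call to move; the robot and the scene stay as the last step left them, time stands still between calls to the robot, and variables do not carry over. Pictures are saved under pics/ and viewed, about 12 in all and at most 16, crops included, and the job is handed in when it is done.

Besides the shell and the picture viewer there is one more tool, called after "Call:" in YAML: its name, and indented under it one key for each argument. move_arm: Moves the arm, as the interface text tells. Its arguments: {"type":"object","properties":{"delta_pos":{"type":"array"},"rotation":{"type":"array"},"hand":{"type":"number"},"squeeze":{"type":"number"}},"required":["delta_pos","rotation"]}

```bash
mkdir -p pics; ls; python3 - <<'E'
from workcell import r,cams
import cv2,numpy as np
print(r.sense(), r.tips_ahead)
for n in("top","side"):
    c=cams.camera(n); cv2.imwrite(f"pics/{n}0.png",c["image"][:,:,::-1]); np.savez(f"{n}0.npz",**c)
    print(n,c["fx"],c["fy"],c["cx"],c["cy"],c["pose"].round(4).tolist())
E
```

```text
pics
{'time_s': 0.0, 'joint_pos': array([ 1.20590409e+00,  8.79465055e-02,  1.37230380e+00,  7.74158040e-06,
        1.68360223e+00, -1.03079030e-01]), 'joint_velocities': array([ 0.00096834,  0.00156467, -0.00045888, -0.0005567 , -0.0006031 ,
        0.00096134]), 'effort': array([-1.34524045e-03, -3.51871490e+01, -3.13269639e+01, -3.22243905e-04,
        1.09885214e-02, -1.84079244e-05]), 'tcp_pos': array([0.14217037, 0.53079263, 0.23811862]), 'ee_rot': array([ 1.30532533e-01,  9.91443383e-01, -1.09825575e-03, -2.65725289e-04]), 'ft_force': array([ 0.190299  ,  0.26753523, -0.37686043]), 'torque': array([0.01442398, 0.01885522, 0.00889142]), 'gripper_width': 0.9981482430132798} 0.008
top 521.9757065089079 521.9757065089079 278.35685352976 206.2567743737357 [[0.0122, -0.9969, 0.0775, 0.4315], [-0.9999, -0.0118, 0.0063, -0.1027], [-0.0053, -0.0776, -0.997, 1.4111], [0.0, 0.0, 0.0, 1.0]]
side 382.342786007696 382.342786007696 284.9404884025481 208.33817758979407 [[0.8379, -0.2787, 0.4693, 0.0369], [-0.5458, -0.4158, 0.7275, -0.857], [-0.0076, -0.8657, -0.5005, 0.7081], [0.0, 0.0, 0.0, 1.0]]
```

View pics/top0.png

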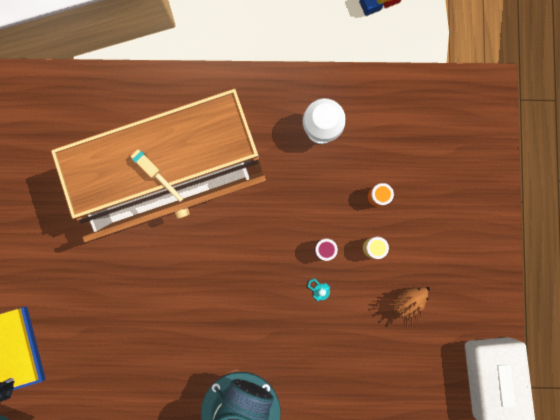

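View pics/side0.png

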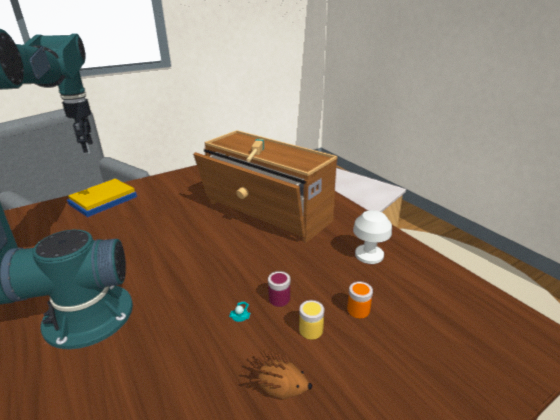

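The top view shows three jars: orange (382,194), plum (327,250) and yellow (377,248), with no green one. The lamp is at (323,120), the pacifier at (320,290) and the hedgehog at (412,302). The unit's corners are near (52,152), (237,92), (257,158) and (77,215). The key's handle is at (145,163), with its dowel pointing over the front to (180,198). The side view shows both slots at about (315,187).

```bash
cat > h.py <<'E'
import numpy as np,cv2
from scipy.spatial.transform import Rotation as R
def cloud(c):
    z=c["range_z"];v,u=np.mgrid[:z.shape[0],:z.shape[1]]
    p=np.stack([(u-c["cx"])/c["fx"]*z,(v-c["cy"])/c["fy"]*z,z],-1)
    P=p@c["pose"][:3,:3].T+c["pose"][:3,3]; P[z==0]=np.nan; return P
def ray(c,u,v,h):
    d=c["pose"][:3,:3]@np.array([(u-c["cx"])/c["fx"],(v-c["cy"])/c["fy"],1]);o=c["pose"][:3,3]
    return o+d*(h-o[2])/d[2]
def jars(c,lo=.05,hi=.09):
    P=cloud(c);hsv=cv2.cvtColor(np.ascontiguousarray(c["image"]),cv2.COLOR_RGB2HSV)
    m=((P[...,2]>lo)&(P[...,2]<hi)).astype(np.uint8)
    n,l,s,ce=cv2.connectedComponentsWithStats(m)
    for i in range(1,n):
        if s[i,4]>60: 
            k=l==i; print("blob",s[i].tolist(),P[k].mean(0).round(4),"hsv",np.median(hsv[k],0),"circ ray",ray(c,s[i,0]+s[i,2]/2-.5,s[i,1]+s[i,3]/2-.5,.072).round(4))
E
python3 - <<'E'
from h import *
c=dict(np.load("top0.npz"));P=cloud(c)
jars(c)
m=(P[...,2]>.222)&(P[...,2]<.252)
m[:, 290:]=0; m[300:]=0
m=cv2.morphologyEx(m.astype(np.uint8),cv2.MORPH_OPEN,np.ones((5,5)))
n,l,s,ce=cv2.connectedComponentsWithStats(m); i=1+s[1:,4].argmax(); print(s[i])
q=P[l==i]; rect=cv2.minAreaRect(q[:,:2].astype(np.float32)); print("unit top rect",rect,cv2.boxPoints(rect).round(4).tolist(),np.median(q[:,2]))
k=(P[...,2]>.253)&(P[...,2]<.32); k[:, 290:]=0;k[300:]=0
n,l,s,ce=cv2.connectedComponentsWithStats(k.astype(np.uint8))
for i in range(1,n):
    if s[i,4]>15:
        q=P[l==i];print("key",s[i],q.mean(0),q[:,2].min(),q[:,2].max(),cv2.boxPoints(cv2.minAreaRect(q[:,:2].astype(np.float32))).round(4).tolist())
        h=q[:,2]>.257
        print(cv2.minAreaRect(q[h][:,:2].astype(np.float32)))
        np.save("kq.npy",q)
im=c["image"][80:260,40:280]; cv2.imwrite("pics/c1.png",cv2.resize(im[:,:,::-1],None,fx=3.3,fy=3.3,interpolation=cv2.INTER_CUBIC))
E
```

```text
blob [193, 164, 48, 17, 77] [0.6242 0.0727 0.0532] hsv [ 13.  36. 164.] circ ray [0.6226 0.0668 0.072 ]
blob [371, 184, 23, 22, 380] [ 0.5699 -0.3611  0.0709] hsv [ 17. 138. 253.] circ ray [ 0.5691 -0.3608  0.072 ]
blob [105, 213, 16, 12, 61] [0.4978 0.3408 0.0683] hsv [ 13.  30. 176.] circ ray [0.4989 0.332  0.072 ]
blob [366, 237, 23, 22, 387] [ 0.4323 -0.3478  0.0712] hsv [ 27.  78. 253.] circ ray [ 0.4328 -0.3476  0.072 ]
blob [315, 239, 23, 22, 376] [ 0.426  -0.2179  0.0713] hsv [169.  98. 190.] circ ray [ 0.4262 -0.2174  0.072 ]
blob [393, 288, 36, 40, 711] [ 0.2883 -0.4353  0.0617] hsv [ 12. 167. 145.] circ ray [ 0.2824 -0.432   0.072 ]
blob [470, 340, 65, 80, 2400] [ 0.1153 -0.6458  0.0831] hsv [ 17.   8. 244.] circ ray [ 0.1073 -0.6594  0.072 ]
[   53    90   204   129 13488]
unit top rect ((0.6404039859771729, 0.188191756606102), (0.16529731452465057, 0.4410623610019684), 19.57684326171875) [[0.4885999858379364, 0.3682999908924103], [0.6363999843597412, -0.04729999974370003], [0.7922000288963318, 0.008100000210106373], [0.6444000005722046, 0.4237000048160553]] 0.23440879443304985
key [131 149  51  52 524] [0.59854767 0.18807636 0.26274111] 0.2530000233918266 0.27396460768528486 [[0.5234000086784363, 0.13230000436306], [0.5425000190734863, 0.11339999735355377], [0.6477000117301941, 0.21930000185966492], [0.6287000179290771, 0.23819999396800995]]
((0.5850833654403687, 0.1763835847377777), (0.14936786890029907, 0.026758890599012375), 44.42527770996094)
```

View pics/c1.png

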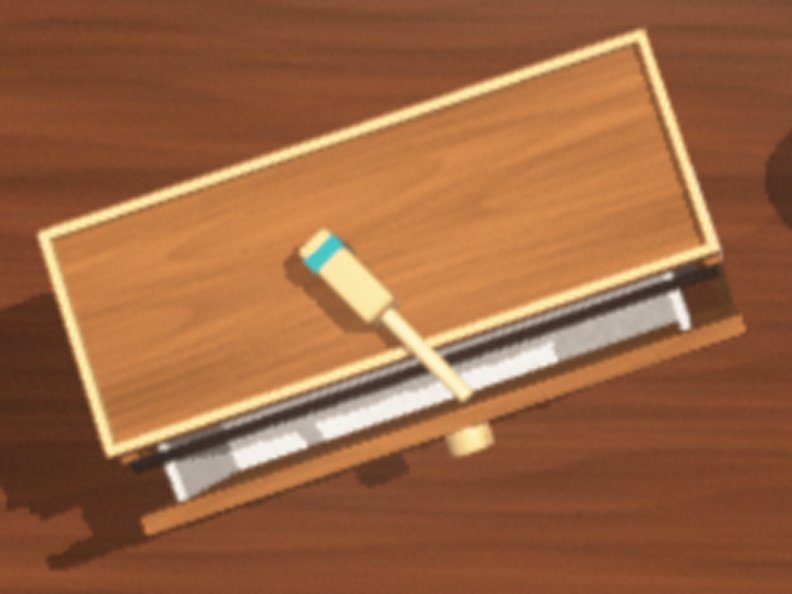

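The crop confirms the key lies about diagonally across the front rail, handle band at the rear left and dowel tip over the bin gap. Next I'll project the slot estimate into the side view, and get the lamp.

```bash
cat >> h.py <<'E'
def proj(c,p):
    T=np.linalg.inv(c["pose"]);q=T[:3,:3]@np.asarray(p,float)+T[:3,3]
    return np.array([c["fx"]*q[0]/q[2]+c["cx"],c["fy"]*q[1]/q[2]+c["cy"]])
yaw=np.radians(19.58);U0=np.array([.637,.187,0])
UR=R.from_euler("z",yaw).as_matrix()
def U(x,y,z): return U0+UR@np.array([x,y,z])
def plan(p,yawx,tilt=None):
    """print rotation first (tool rotvec) then translation in the new tool axes; tool down with x at yawx deg"""
    from workcell import r
    s=r.sense();A=R.from_quat(s["ee_rot"]);T=R.from_euler("z",np.radians(yawx))*R.from_euler("x",np.pi)
    if tilt is not None: T=T*R.from_rotvec(tilt)
    rv=(A.inv()*T).as_rotvec(); d=T.inv().apply(np.asarray(p)-s["tcp_pos"])
    q1=np.degrees(np.arctan2(p[1],p[0])); q6=(90+q1-yawx+180)%360-180
    print("at",s["tcp_pos"].round(4),"rot",rv.round(4),"deg",np.degrees(np.linalg.norm(rv)).round(1),"| shift",d.round(4),"| q6~",round(q6),"F",s["ft_force"].round(1),"grip",round(s["gripper_width"],3),"t",round(s["time_s"],1))
E
python3 - <<'E'
from h import *
c=dict(np.load("top0.npz"));P=cloud(c)
m=(P[...,2]>.09)&(P[...,2]<.17);m[:,:290]=0;m[180:]=0
q=P[m];print("lamp",cv2.minEnclosingCircle(q[:,:2].astype(np.float32)),q[:,2].max())
kq=np.load("kq.npy");h=kq[kq[:,2]>.262]
print("handle top",len(h),cv2.minAreaRect(h[:,:2].astype(np.float32)),np.median(h[:,2]))
s=dict(np.load("side0.npz"))
im=cv2.resize(np.ascontiguousarray(s["image"][150:225,270:360,::-1]),None,fx=8,fy=8,interpolation=cv2.INTER_CUBIC)
for x in(-.053,-.027):
  a=proj(s,U(x,-.22,.177)); print("slot px",a)
  cv2.circle(im,tuple(int(t) for t in ((a-[270,150])*8+4)),3,(0,255,0),-1)
for p in [(-.082,-.22,.235),(-.082,-.22,0),(.085,-.22,.235),(.085,-.22,0.0)]:
  a=proj(s,U(*p)); cv2.circle(im,tuple(int(t) for t in ((a-[270,150])*8+4)),4,(255,0,0),-1)
cv2.imwrite("pics/c2.png",im)
Q=cloud(s); 
for u,v in((300,185),(328,180),(305,215)): print(u,v,Q[v,u])
plan([.613,.204,.33],-134.7)
E
```

```text
lamp ((0.7540943622589111, -0.20735880732536316), 0.054195042699575424) 0.15229991982539137
handle top 333 ((0.6131036877632141, 0.20359697937965393), (0.06958550214767456, 0.02541445940732956), 45.94953155517578) 0.26592941232111866
slot px [311.39393974 190.26057452]
slot px [316.13540439 187.12732175]
300 185 [ 0.63474536 -0.01498249  0.19243355]
328 180 [ 0.75141112 -0.00484653  0.1735287 ]
305 215 [ 0.63345907 -0.04542021  0.10268102]
at [0.1422 0.5308 0.2382] rot [-0.0017 -0.0013 -1.0524] deg 60.3 | shift [-0.0988 -0.5645 -0.0918] | q6~ -117 F [ 0.4  0.4 -0.4] grip 1.004 t 0.1
```

View pics/c2.png

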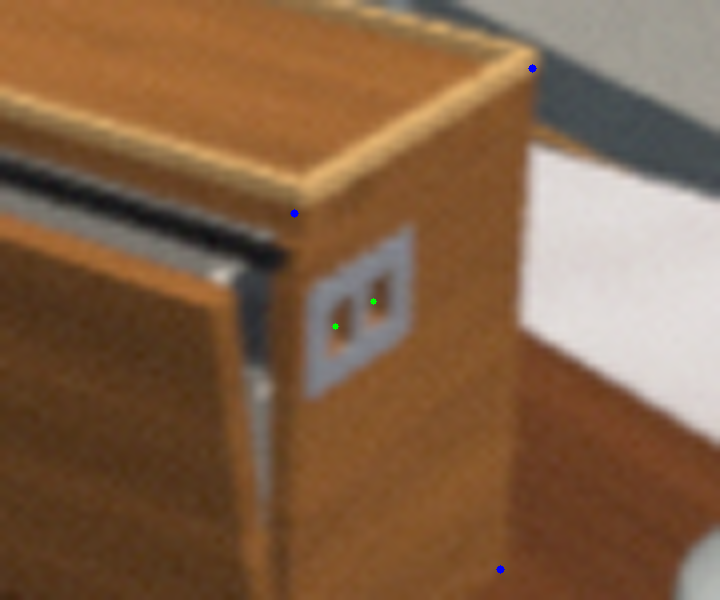

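The crop shows the slot centres at about (342,324) and (380,298), roughly 0.8 px (2 mm) right of my projections. I'll correct that visually with the dowel tip in view. First I go above the key.

Call:
move_arm:
  delta_pos:
    - [0,0,-0.0102]
    - [0,0,-0.0102]
    - [0,0,-0.0102]
    - [0,0,-0.0102]
    - [0,0,-0.0102]
    - [0,0,-0.0102]
    - [0,0,-0.0102]
    - [0,0,-0.0102]
    - [0,0,-0.0102]
  rotation:
    - [0,0,-0.118]
    - [0,0,-0.118]
    - [0,0,-0.118]
    - [0,0,-0.118]
    - [0,0,-0.118]
    - [0,0,-0.118]
    - [0,0,-0.118]
    - [0,0,-0.118]
    - [0,0,-0.118]
  hand: 1

```text
time_s: 0.85
tcp_pos: [0.1423, 0.5311, 0.3309]
ee_rot: [-0.392, 0.92, -0.0, -0.0]
ft_force: [1.3, 0.3, -0.3]
gripper_width: 0.999
```

Call:
move_arm:
  delta_pos:
    - [-0.0062,-0.0353,0]
    - [-0.0062,-0.0353,0]
    - [-0.0062,-0.0353,0]
    - [-0.0062,-0.0353,0]
    - [-0.0062,-0.0353,0]
    - [-0.0062,-0.0353,0]
    - [-0.0062,-0.0353,0]
    - [-0.0062,-0.0353,0]
  rotation:
    - [0,0,0]
    - [0,0,0]
    - [0,0,0]
    - [0,0,0]
    - [0,0,0]
    - [0,0,0]
    - [0,0,0]
    - [0,0,0]

```text
time_s: 1.52
tcp_pos: [0.3806, 0.3688, 0.3306]
ee_rot: [-0.39, 0.921, -0.0, -0.0]
ft_force: [0.1, 0.6, 0.4]
gripper_width: 1.001
```

Call:
move_arm:
  delta_pos:
    - [-0.0062,-0.0353,0]
    - [-0.0062,-0.0353,0]
    - [-0.0062,-0.0353,0]
    - [-0.0062,-0.0353,0]
    - [-0.0062,-0.0353,0]
    - [-0.0062,-0.0353,0]
    - [-0.0062,-0.0353,0]
    - [-0.0062,-0.0353,0]
    - [0,0,0]
    - [0,0,0]
  rotation:
    - [0,0,0]
    - [0,0,0]
    - [0,0,0]
    - [0,0,0]
    - [0,0,0]
    - [0,0,0]
    - [0,0,0]
    - [0,0,0]
    - [0,0,0]
    - [0,0,0]

```text
time_s: 2.35
tcp_pos: [0.6178, 0.2074, 0.3285]
ee_rot: [-0.388, 0.922, 0.0, -0.002]
ft_force: [-1.2, 0.1, -0.0]
gripper_width: 1.002
```

```bash
python3 -c "
from h import *
plan([.6131,.2036,.248],-134.05)"
```

```text
at [0.6178 0.2074 0.3285] rot [ 0.0024 -0.0034 -0.0049] deg 0.4 | shift [0.006  0.0008 0.0805] | q6~ -118 F [-1.2  0.1 -0. ] grip 1.002 t 2.4
```

Call:
move_arm:
  delta_pos:
    - [0.006,0.0008,0.0]
    - [0,0,0.02]
    - [0,0,0.02]
    - [0,0,0.02]
    - [0,0,0.0115]
    - [0,0,0.009]
    - [0,0,0]
  rotation:
    - [0.0024,-0.0034,-0.005]
    - [0,0,0]
    - [0,0,0]
    - [0,0,0]
    - [0,0,0]
    - [0,0,0]
    - [0,0,0]

```text
time_s: 2.93
tcp_pos: [0.6106, 0.2059, 0.2487]
ee_rot: [-0.392, 0.92, -0.0, 0.0]
ft_force: [0.8, -0.0, -0.0]
gripper_width: 1.002
```

Call:
move_arm:
  delta_pos:
    - [0,0,0]
    - [0,0,0]
    - [0,0,0]
    - [0,0,0]
    - [0,0,0]
    - [0,0,0]
    - [0,0,0]
    - [0,0,0]
    - [0,0,0]
    - [0,0,0]
  rotation:
    - [0,0,0]
    - [0,0,0]
    - [0,0,0]
    - [0,0,0]
    - [0,0,0]
    - [0,0,0]
    - [0,0,0]
    - [0,0,0]
    - [0,0,0]
    - [0,0,0]
  hand: 0
  squeeze: 60

```text
time_s: 3.77
tcp_pos: [0.6128, 0.2054, 0.2519]
ee_rot: [-0.392, 0.92, -0.001, 0.003]
ft_force: [0.7, 0.4, 5.5]
gripper_width: 0.29
```

Call:
move_arm:
  delta_pos:
    - [0,0,-0.01]
    - [0,0,-0.02]
    - [0,0,-0.03]
    - [0,0,-0.03]
    - [0,0,0]
    - [0,0,0]
  rotation:
    - [0,0,0]
    - [0,0,0]
    - [0,0,0]
    - [0,0,0]
    - [0,0,0]
    - [0,0,0]

```text
time_s: 4.27
tcp_pos: [0.6124, 0.2054, 0.3432]
ee_rot: [-0.392, 0.92, -0.001, 0.004]
ft_force: [0.9, 0.8, -1.1]
gripper_width: 0.292
```

```bash
python3 -c "
from h import *
tip=U(-.0535,-.26,.177); yk=101.6; a=np.radians(yk)
h=tip-.115*np.array([np.cos(a),np.sin(a),0]); print(h)
plan([h[0],h[1],.34],yk)"
```

```text
[ 0.69684953 -0.18854559  0.177     ]
at [0.6124 0.2054 0.3432] rot [0.0051 0.009  2.1736] deg 124.5 | shift [-0.4029  0.0036  0.0032] | q6~ -27 F [ 0.9  0.8 -1.1] grip 0.292 t 4.3
```

Call:
move_arm:
  delta_pos:
    - [0,0,0]
    - [0,0,0]
    - [0,0,0]
    - [0,0,0]
    - [0,0,0]
    - [0,0,0]
    - [0,0,0]
    - [0,0,0]
    - [0,0,0]
  rotation:
    - [0,0,0.12]
    - [0,0,0.12]
    - [0,0,0.12]
    - [0,0,0.12]
    - [0,0,0.12]
    - [0,0,0.12]
    - [0,0,0.12]
    - [0,0,0.12]
    - [0,0,0.12]

```text
time_s: 5.02
tcp_pos: [0.6113, 0.2051, 0.3376]
ee_rot: [0.14, 0.99, -0.0, -0.001]
ft_force: [-0.8, 0.4, -1.3]
gripper_width: 0.293
```

Call:
move_arm:
  delta_pos:
    - [0,0,0]
    - [0,0,0]
    - [0,0,0]
    - [0,0,0]
    - [0,0,0]
    - [0,0,0]
    - [0,0,0]
    - [0,0,0]
    - [0,0,0]
    - [0,0,0]
  rotation:
    - [0,0,0.12]
    - [0,0,0.12]
    - [0,0,0.12]
    - [0,0,0.12]
    - [0,0,0.12]
    - [0,0,0.12]
    - [0,0,0.12]
    - [0,0,0.12]
    - [0,0,0.12]
    - [0.005,0.009,0.013]

```text
time_s: 5.85
tcp_pos: [0.6111, 0.2055, 0.3379]
ee_rot: [0.633, 0.775, 0.001, -0.006]
ft_force: [1.1, -0.3, -1.5]
gripper_width: 0.289
```

Call:
move_arm:
  delta_pos:
    - [-0.033,0,0]
    - [-0.033,0,0]
    - [-0.033,0,0]
    - [-0.033,0,0]
    - [-0.033,0,0]
    - [-0.033,0,0]
    - [-0.033,0,0]
  rotation:
    - [0,0,0]
    - [0,0,0]
    - [0,0,0]
    - [0,0,0]
    - [0,0,0]
    - [0,0,0]
    - [0,0,0]

```text
time_s: 6.43
tcp_pos: [0.6582, -0.0226, 0.3366]
ee_rot: [0.631, 0.776, 0.002, -0.005]
ft_force: [0.4, -0.8, -0.9]
gripper_width: 0.287
```

Call:
move_arm:
  delta_pos:
    - [-0.033,0,0]
    - [-0.033,0,0]
    - [-0.033,0,0]
    - [-0.033,0,0]
    - [-0.033,0,0]
    - [-0.007,0.0036,0]
    - [0,0,0]
    - [0,0,0]
  rotation:
    - [0,0,0]
    - [0,0,0]
    - [0,0,0]
    - [0,0,0]
    - [0,0,0]
    - [0,0,0]
    - [0,0,0]
    - [0,0,0]

```text
time_s: 7.1
tcp_pos: [0.6965, -0.189, 0.3346]
ee_rot: [0.631, 0.775, 0.002, -0.006]
ft_force: [0.0, 0.5, -1.1]
gripper_width: 0.288
```

```bash
python3 -c "
from h import *
tip=U(-.0535,-.26,.177); yk=101.6; a=np.radians(yk)
h=tip-.115*np.array([np.cos(a),np.sin(a),0]); print(h)
plan([h[0],h[1],.194],yk)"
```

```text
[ 0.69684953 -0.18854559  0.177     ]
at [ 0.6965 -0.189   0.3346] rot [-0.0041 -0.0119  0.0015] deg 0.7 | shift [0.0004 0.0004 0.1406] | q6~ -27 F [ 0.   0.5 -1.1] grip 0.288 t 7.1
```

Call:
move_arm:
  delta_pos:
    - [0,0,0.03]
    - [0,0,0.03]
    - [0,0,0.03]
    - [0,0,0.03]
    - [0,0,0.01]
    - [0,0,0]
    - [0,0,0]
    - [0,0,0]
  rotation:
    - [-0.004,-0.012,0.0015]
    - [0,0,0]
    - [0,0,0]
    - [0,0,0]
    - [0,0,0]
    - [0,0,0]
    - [0,0,0]
    - [0,0,0]

```text
time_s: 7.77
tcp_pos: [0.698, -0.1884, 0.2104]
ee_rot: [0.632, 0.775, 0.001, 0.004]
ft_force: [0.3, -0.2, 0.4]
gripper_width: 0.291
```

```bash
python3 - <<'E'
from h import *
from workcell import r,cams
s=r.sense();print(s["tcp_pos"],R.from_quat(s["ee_rot"]).as_matrix()[:,0].round(3))
c=cams.camera("side");np.savez("side1.npz",**c)
t=cams.camera("top");np.savez("top1.npz",**t)
A=R.from_quat(s["ee_rot"]).as_matrix()
pt=s["tcp_pos"]+A[:,0]*.115;print("pred tip",pt)
im=cv2.resize(np.ascontiguousarray(c["image"][150:225,270:360,::-1]),None,fx=8,fy=8,interpolation=cv2.INTER_CUBIC)
a=proj(c,pt);print(a);cv2.circle(im,tuple(int(v) for v in ((a-[270,150])*8+4)),3,(0,255,0),-1)
b=proj(t,pt).astype(int);print(b)
im2=cv2.resize(np.ascontiguousarray(t["image"][b[1]-45:b[1]+45,b[0]-25:b[0]+65,::-1]),(600,600),interpolation=cv2.INTER_CUBIC)
bb=proj(t,pt);cv2.circle(im2,(int((bb[0]-b[0]+25.5)*6.67),int((bb[1]-b[1]+45.5)*6.67)),3,(0,255,0),-1)
cv2.imwrite("pics/c3.png",cv2.resize(np.hstack([im,cv2.resize(im2,(720,600))]),(800,333)))
E
```

```text
[ 0.69801744 -0.18836042  0.21040695] [-0.201  0.98  -0.005]
pred tip [ 0.67487829 -0.07571413  0.20977975]
[323.26564554 183.96380152]
[270 141]
```

View pics/c3.png

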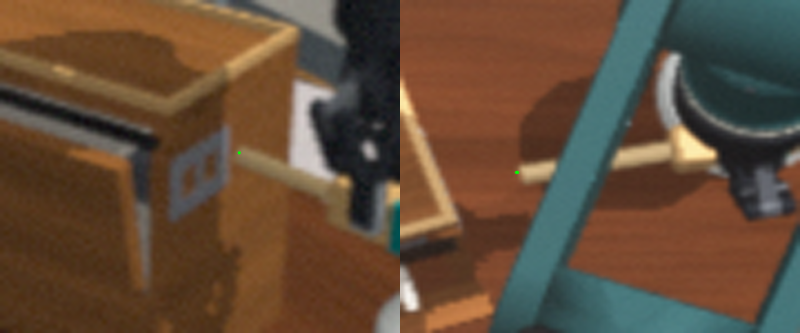

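The dowel tip is seen at (240,153) in the side half and (524,171) in the top half. That is within 1–3 mm of the prediction. Now a sharper estimate of the slots against it.

```bash
python3 - <<'E'
from h import *
s=dict(np.load("side0.npz"))
im=s["image"][170:205,302:326].astype(int)
sat=im.max(2)-im.min(2)   # grey plate low saturation
x=cv2.resize(sat.astype(np.float32),None,fx=4,fy=4,interpolation=cv2.INTER_CUBIC)
pl=(x<45).astype(np.uint8)
n,l,st,ce=cv2.connectedComponentsWithStats(pl);i=1+st[1:,4].argmax();k=(l==i).astype(np.uint8)
cn,h=cv2.findContours(k,cv2.RETR_CCOMP,cv2.CHAIN_APPROX_NONE)
f=lambda p:(np.array(p)+.5)/4-.5+[302,170]
for a,b in zip(cn,h[0]):
    m=cv2.moments(a)
    if m["m00"]>20: print("hole" if b[3]>=0 else "outer",m["m00"]/16,f((m["m10"]/m["m00"],m["m01"]/m["m00"])))
for w in((-.053,-.22,.177),(-.027,-.22,.177),(-.04,-.22,.177)):print("pred",proj(s,U(*w)))
p0=proj(s,U(-.04,-.22,.177))
for d in np.eye(3)*.001: print("px/mm",(proj(s,U(*(np.array([-.04,-.22,.177])+d)))-p0).round(3))
t=dict(np.load("top0.npz"));hsv=cv2.cvtColor(t["image"],cv2.COLOR_RGB2HSV)
P=cloud(t);m=((P[...,2]>.2)&(P[...,2]<.26)).astype(np.uint8);m[:,275:]=0;m[260:]=0
m=cv2.morphologyEx(m,cv2.MORPH_OPEN,np.ones((5,5)))
cn,_=cv2.findContours(m,0,cv2.CHAIN_APPROX_NONE);c=max(cn,key=cv2.contourArea)
q=np.array([ray(t,u,v,.243)[:2] for u,v in c[:,0]],np.float32)
print(cv2.minAreaRect(q))
L=(q-U0[:2])@UR[:2,:2]
for nm,ax,lo,hi in(("x",0,-.09,-.07),("x",0,.075,.095),("y",1,-.23,-.21),("y",1,.21,.23)):
    o=1-ax;g=(L[:,ax]>lo)&(L[:,ax]<hi)&(abs(L[:,o])<(.19 if ax==0 else .06));pf=np.polyfit(L[g,o],L[g,ax],1);print(nm,lo,hi,g.sum(),"offset",pf[1].round(4),"slope deg",np.degrees(pf[0]).round(2),"std",np.std(L[g,ax]-np.polyval(pf,L[g,o])).round(4))
E
```

```text
outer 185.53125 [314.26370642 188.6442718 ]
hole 8.8125 [311.90100473 191.00620567]
hole 6.5 [316.71354167 187.97996795]
pred [311.39393974 190.26057452]
pred [316.13540439 187.12732175]
pred [313.78284562 188.6819387 ]
px/mm [ 0.182 -0.12 ]
px/mm [-0.274 -0.089]
px/mm [ 0.01  -0.293]
((0.6327952742576599, 0.18440845608711243), (0.17976973950862885, 0.4400787055492401), 19.65374183654785)
x -0.09 -0.07 181 offset -0.0802 slope deg -0.12 std 0.0026
x 0.075 0.095 165 offset 0.0834 slope deg 0.21 std 0.0013
y -0.23 -0.21 50 offset -0.2195 slope deg 0.05 std 0.0007
y 0.21 0.23 51 offset 0.2178 slope deg 0.59 std 0.0009
```

```bash
python3 - <<'E'
from h import *
a=np.radians(101.6);ax=np.array([np.cos(a),np.sin(a),0])
h=U(-.052,-.232,.178)-.114*ax
plan(h,101.6)
E
```

```text
at [ 0.6982 -0.1888  0.2108] rot [ 0.0083  0.006  -0.0004] deg 0.6 | shift [ 0.0295 -0.0036  0.0328] | q6~ -25 F [ 0.9 -0.1 -0.9] grip 0.292 t 7.9
```

Call:
move_arm:
  delta_pos:
    - [0,0,0.011]
    - [0,0,0.011]
    - [0,0,0.011]
    - [0.01,-0.0012,0]
    - [0.01,-0.0012,0]
    - [0.0095,-0.0012,0]
    - [0,0,0]
    - [0,0,0]
    - [0,0,0]
  rotation:
    - [0,0,0]
    - [0,0,0]
    - [0,0,0]
    - [0,0,0]
    - [0,0,0]
    - [0,0,0]
    - [0,0,0]
    - [0,0,0]
    - [0,0,0]

```text
time_s: 8.62
tcp_pos: [0.688, -0.1604, 0.175]
ee_rot: [0.632, 0.775, 0.0, 0.003]
ft_force: [0.3, -1.1, -1.9]
gripper_width: 0.289
```

```bash
python3 - <<'E'
from h import *
from workcell import r,cams
s=r.sense();A=R.from_quat(s["ee_rot"]).as_matrix()
pt=s["tcp_pos"]+A[:,0]*.114;print("pred tip unit",UR.T@(pt-U0),A[:,0].round(3),s["ft_force"])
c=cams.camera("side");np.savez("side2.npz",**c)
im=cv2.resize(np.ascontiguousarray(c["image"][165:215,290:350,::-1]),None,fx=12,fy=12,interpolation=cv2.INTER_CUBIC)
a=proj(c,pt);print(a);cv2.circle(im,tuple(int(v) for v in ((a-[290,165])*12+6)),3,(0,255,0),-1)
for a in((311.9,191),(316.7,188)):cv2.circle(im,tuple(int(v) for v in ((np.array(a)-[290,165])*12+6)),3,(255,0,255),-1)
cv2.imwrite("pics/c4.png",im)
E
```

```text
pred tip unit [-0.05249833 -0.23149033  0.1745369 ] [-0.201  0.98  -0.004] [ 0.26630445 -1.05100991 -1.89288124]
[314.64205955 191.97176611]
```

View pics/c4.png

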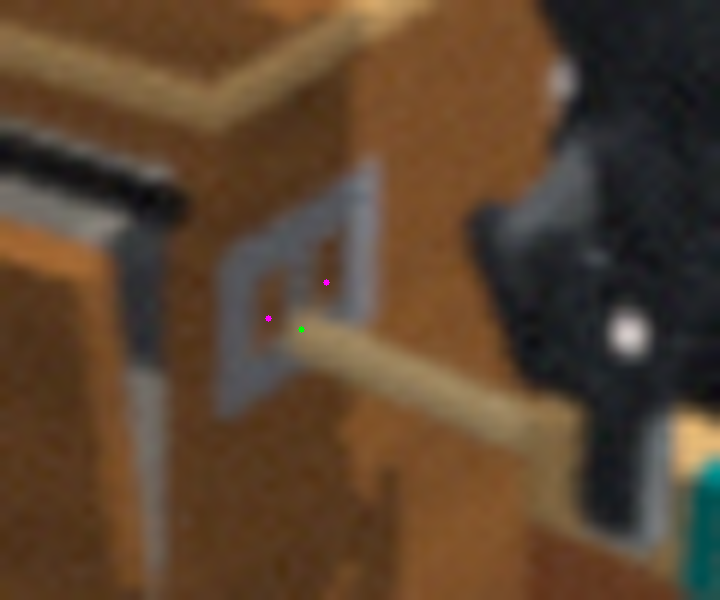

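The dowel end sits at about (290,329), with the front slot centre at (268,316) and the rear at (326,282). Travelling along +y it would land about 2 mm forward of the slot's middle, so I'll shift 2 mm back and advance gently.

Call:
move_arm:
  delta_pos:
    - [0.0003,0.002,-0.001]
    - [0.003,-0.0004,0]
    - [0.003,-0.0004,0]
    - [0.003,-0.0004,0]
    - [0.003,-0.0004,0]
    - [0.003,-0.0004,0]
    - [0,0,0]
  rotation:
    - [0,0,0]
    - [0,0,0]
    - [0,0,0]
    - [0,0,0]
    - [0,0,0]
    - [0,0,0]
    - [0,0,0]

```text
time_s: 9.25
tcp_pos: [0.6846, -0.1456, 0.1751]
ee_rot: [0.632, 0.775, 0.0, 0.003]
ft_force: [0.3, -1.6, -1.4]
gripper_width: 0.291
```

Call:
move_arm:
  delta_pos:
    - [0.002,-0.0003,0]
    - [0.002,-0.0003,0]
    - [0,0,0]
  rotation:
    - [0,0,0]
    - [0,0,0]
    - [0,0,0]

```text
time_s: 9.5
tcp_pos: [0.6832, -0.1422, 0.1751]
ee_rot: [0.633, 0.775, 0.0, 0.003]
ft_force: [1.2, -3.5, -1.6]
gripper_width: 0.29
```

```bash
python3 - <<'E'
from h import *
from workcell import r,cams
s=r.sense();A=R.from_quat(s["ee_rot"]).as_matrix()
pt=s["tcp_pos"]+A[:,0]*.115;print("pred tip unit",UR.T@(pt-U0),A[:,0].round(3),"F unit",(UR.T@s["ft_force"]).round(1))
E
```

```text
pred tip unit [-0.05062875 -0.21176401  0.17459328] [-0.2    0.98  -0.004] F unit [-0.1 -3.7 -1.6]
```

It went into the slot: the force is 3.7 N at about 8 mm depth, consistent with the spring. Push on and hold.

Call:
move_arm:
  delta_pos:
    - [0.002,-0.0003,0]
    - [0.002,-0.0003,0]
    - [0.0015,-0.0002,0]
    - [0,0,0]
    - [0,0,0]
    - [0,0,0]
    - [0,0,0]
    - [0,0,0]
    - [0,0,0]
    - [0,0,0]
  rotation:
    - [0,0,0]
    - [0,0,0]
    - [0,0,0]
    - [0,0,0]
    - [0,0,0]
    - [0,0,0]
    - [0,0,0]
    - [0,0,0]
    - [0,0,0]
    - [0,0,0]

```text
time_s: 10.33
tcp_pos: [0.6813, -0.1365, 0.1748]
ee_rot: [0.632, 0.775, 0.0, 0.002]
ft_force: [0.6, 0.7, -1.0]
gripper_width: 0.295
```

```bash
cat >> h.py <<'E'
def tilt(c):
    """bin tilt from the range points of the panel's upper edge"""
    P=cloud(c)-U0; L=P@UR; g=(abs(L[...,1])<.2)&(L[...,0]<-.09)&(L[...,0]>-.3)&(L[...,2]>.1)&(L[...,2]<.26)
    q=L[g]; 
    if len(q)<20: print("no edge");return
    f=q[q[:,0]<np.percentile(q[:,0],10)]; print("edge front x,z",f[:,0].mean().round(4),"zmax",np.percentile(q[:,2],98).round(4),"tilt~",(np.arctan2(-.06-np.percentile(q[:,0],3),np.percentile(q[:,2],90)-.045)-np.arctan2(.039,.185)).round(3))
E
python3 - <<'E'
from h import *
from workcell import r,cams
s=r.sense();A=R.from_quat(s["ee_rot"]).as_matrix()
pt=s["tcp_pos"]+A[:,0]*.115;print("pred tip unit",UR.T@(pt-U0),"F unit",(UR.T@s["ft_force"]).round(1))
c=cams.camera("top");tilt(dict(np.load("top0.npz")));tilt(c)
E
```

```text
pred tip unit [-0.05058372 -0.20572732  0.17447607] F unit [ 0.7  0.4 -1. ]
edge front x,z -0.1358 zmax 0.255 tilt~ 0.194
edge front x,z -0.2129 zmax 0.1999 tilt~ 0.729
```

The force dropped and the bin is at 0.73 rad and still swinging. Withdraw the dowel and carry the key back over the top.

Call:
move_arm:
  delta_pos:
    - [-0.009,0.0013,0]
    - [-0.009,0.0013,0]
    - [-0.009,0.0013,0]
    - [0,0,-0.02]
    - [0,0,-0.035]
    - [0,0,-0.035]
    - [0,0,-0.035]
    - [0,0,-0.03]
    - [0,0,0]
    - [0,0,0]
  rotation:
    - [0,0,0]
    - [0,0,0]
    - [0,0,0]
    - [0,0,0]
    - [0,0,0]
    - [0,0,0]
    - [0,0,0]
    - [0,0,0]
    - [0,0,0]
    - [0,0,0]

```text
time_s: 11.22
tcp_pos: [0.6908, -0.1632, 0.3337]
ee_rot: [0.633, 0.774, 0.002, 0.006]
ft_force: [-0.2, 0.3, -0.8]
gripper_width: 0.293
```

```bash
python3 - <<'E'
from h import *
from workcell import cams
p=U(.005,.05,.29);print(p);plan(p,109.6)
c=cams.camera("top");tilt(c);jars(c)
E
```

```text
[0.62495474 0.23578434 0.29      ]
at [ 0.6908 -0.1632  0.3337] rot [ 0.0089  0.0073 -0.1416] deg 8.1 | shift [0.3979 0.0718 0.0437] | q6~ 1 F [-0.2  0.3 -0.8] grip 0.293 t 11.2
edge front x,z -0.2205 zmax 0.1988 tilt~ 0.782
blob [103, 164, 139, 48, 262] [0.5831 0.183  0.0627] hsv [ 13.  38. 133.] circ ray [0.5809 0.181  0.072 ]
blob [105, 184, 148, 62, 2329] [0.5115 0.1622 0.0706] hsv [ 12. 160. 125.] circ ray [0.5113 0.1623 0.072 ]
blob [371, 184, 23, 22, 378] [ 0.5699 -0.3612  0.0708] hsv [ 17.  138.5 253. ] circ ray [ 0.5691 -0.3608  0.072 ]
blob [366, 237, 23, 22, 386] [ 0.4324 -0.3478  0.0709] hsv [ 27.  77. 254.] circ ray [ 0.4328 -0.3476  0.072 ]
blob [316, 239, 22, 22, 371] [ 0.4262 -0.218   0.0711] hsv [169. 101. 191.] circ ray [ 0.4262 -0.2187  0.072 ]
blob [388, 290, 40, 38, 715] [ 0.2878 -0.4342  0.0619] hsv [ 12. 167. 145.] circ ray [ 0.2798 -0.4244  0.072 ]
blob [469, 340, 66, 80, 2347] [ 0.1149 -0.6458  0.083 ] hsv [ 17.   8. 245.] circ ray [ 0.1073 -0.6581  0.072 ]
```

Call:
move_arm:
  delta_pos:
    - [0,0,0]
    - [0,0,0]
    - [0.0332,0.006,0]
    - [0.0332,0.006,0]
    - [0.0332,0.006,0]
    - [0.0332,0.006,0]
    - [0.0332,0.006,0]
    - [0.0332,0.006,0]
    - [0.0332,0.006,0]
    - [0.0332,0.006,0]
  rotation:
    - [0.004,0.003,-0.071]
    - [0.004,0.003,-0.071]
    - [0,0,0]
    - [0,0,0]
    - [0,0,0]
    - [0,0,0]
    - [0,0,0]
    - [0,0,0]
    - [0,0,0]
    - [0,0,0]

```text
time_s: 12.1
tcp_pos: [0.6449, 0.1054, 0.3271]
ee_rot: [0.576, 0.817, -0.003, -0.005]
ft_force: [-0.1, 0.6, -1.1]
gripper_width: 0.293
```

Call:
move_arm:
  delta_pos:
    - [0.0332,0.006,0]
    - [0.0332,0.006,0]
    - [0.0332,0.006,0]
    - [0.0332,0.006,0]
    - [0,0,0.02]
    - [0,0,0.02]
    - [0,0,0.01]
    - [0,0,0]
    - [0,0,0]
  rotation:
    - [0,0,0]
    - [0,0,0]
    - [0,0,0]
    - [0,0,0]
    - [0,0,0]
    - [0,0,0]
    - [0,0,0]
    - [0,0,0]
    - [0,0,0]

```text
time_s: 12.85
tcp_pos: [0.6229, 0.2368, 0.2784]
ee_rot: [0.576, 0.817, -0.003, -0.004]
ft_force: [0.7, -0.4, -0.3]
gripper_width: 0.291
```

```bash
python3 - <<'E'
from h import *
plan(U(.005,.05,.253),109.6)
E
```

```text
at [0.6229 0.2368 0.2784] rot [-0.0095 -0.0034  0.0006] deg 0.6 | shift [-0.0016  0.0016  0.0254] | q6~ 1 F [ 0.7 -0.4 -0.3] grip 0.291 t 12.8
```

Call:
move_arm:
  delta_pos:
    - [0,0,0.008]
    - [0,0,0.008]
    - [0,0,0.006]
    - [0,0,0.003]
    - [0,0,0]
  rotation:
    - [-0.009,-0.003,0]
    - [0,0,0]
    - [0,0,0]
    - [0,0,0]
    - [0,0,0]

```text
time_s: 13.27
tcp_pos: [0.6232, 0.2372, 0.2548]
ee_rot: [0.576, 0.817, 0.001, 0.001]
ft_force: [0.0, -0.4, -0.5]
gripper_width: 0.294
```

Call:
move_arm:
  delta_pos:
    - [0,0,0.0015]
    - [0,0,0.0015]
    - [0,0,0]
  rotation:
    - [0,0,0]
    - [0,0,0]
    - [0,0,0]

```text
time_s: 13.52
tcp_pos: [0.6234, 0.2376, 0.2529]
ee_rot: [0.576, 0.818, 0.002, 0.001]
ft_force: [0.7, 0.4, -0.5]
gripper_width: 0.291
```

Call:
move_arm:
  delta_pos:
    - [0,0,0.0015]
    - [0,0,0]
  rotation:
    - [0,0,0]
    - [0,0,0]

```text
time_s: 13.68
tcp_pos: [0.6236, 0.2377, 0.2521]
ee_rot: [0.576, 0.818, 0.002, 0.002]
ft_force: [0.1, 0.4, 0.6]
gripper_width: 0.29
```

Call:
move_arm:
  delta_pos:
    - [0,0,0]
    - [0,0,0]
    - [0,0,0]
    - [0,0,0]
    - [0,0,0]
    - [0,0,0]
  rotation:
    - [0,0,0]
    - [0,0,0]
    - [0,0,0]
    - [0,0,0]
    - [0,0,0]
    - [0,0,0]
  hand: 0.7

```text
time_s: 14.18
tcp_pos: [0.6233, 0.2376, 0.2513]
ee_rot: [0.576, 0.818, 0.002, 0.001]
ft_force: [-0.7, -0.8, -0.8]
gripper_width: 0.701
```

Call:
move_arm:
  delta_pos:
    - [0,0,-0.015]
    - [0,0,-0.03]
    - [0,0,-0.035]
    - [0,0,0]
    - [0,0,0]
  rotation:
    - [0,0,0]
    - [0,0,0]
    - [0,0,0]
    - [0,0,0]
    - [0,0,0]

```text
time_s: 14.6
tcp_pos: [0.6238, 0.2377, 0.3355]
ee_rot: [0.576, 0.818, 0.005, 0.004]
ft_force: [-0.5, 1.5, -0.4]
gripper_width: 0.696
```

Key is down. Now go above the orange jar with the jaws along unit y, so that I can later tilt about the tool's y.

```bash
python3 - <<'E'
from h import *
plan([.5695,-.361,.16],19.6)
E
```

```text
at [0.6238 0.2377 0.3355] rot [ 0.0096 -0.009   1.5722] deg 90.1 | shift [-0.252   0.5458  0.1755] | q6~ 38 F [-0.5  1.5 -0.4] grip 0.696 t 14.6
```

Call:
move_arm:
  delta_pos:
    - [0,0,0]
    - [0,0,0]
    - [0,0,0]
    - [0,0,0]
    - [0,0,0]
    - [0,0,0]
    - [0,0,0]
  rotation:
    - [0.005,-0.004,0.121]
    - [0,0,0.121]
    - [0,0,0.121]
    - [0,0,0.121]
    - [0,0,0.121]
    - [0,0,0.121]
    - [0,0,0.121]
  hand: 1

```text
time_s: 15.18
tcp_pos: [0.6228, 0.2374, 0.3293]
ee_rot: [0.862, 0.506, -0.002, 0.001]
ft_force: [0.7, -0.7, -1.1]
gripper_width: 1.001
```

Call:
move_arm:
  delta_pos:
    - [0,0,0]
    - [0,0,0]
    - [0,0,0]
    - [0,0,0]
    - [0,0,0]
    - [0,0,0]
  rotation:
    - [0,0,0.121]
    - [0,0,0.121]
    - [0,0,0.121]
    - [0,0,0.121]
    - [0,0,0.121]
    - [0,0,0.121]

```text
time_s: 15.68
tcp_pos: [0.6228, 0.2374, 0.3293]
ee_rot: [0.986, 0.167, -0.002, 0.002]
ft_force: [-0.9, 0.6, 0.3]
gripper_width: 1.0
```

Call:
move_arm:
  delta_pos:
    - [-0.0158,0.0341,0]
    - [-0.0158,0.0341,0]
    - [-0.0158,0.0341,0]
    - [-0.0158,0.0341,0]
    - [-0.0158,0.0341,0]
    - [-0.0158,0.0341,0]
    - [-0.0158,0.0341,0]
    - [-0.0158,0.0341,0]
  rotation:
    - [0,0,0]
    - [0,0,0]
    - [0,0,0]
    - [0,0,0]
    - [0,0,0]
    - [0,0,0]
    - [0,0,0]
    - [0,0,0]

```text
time_s: 16.35
tcp_pos: [0.5944, -0.0635, 0.3307]
ee_rot: [0.985, 0.17, -0.001, 0.001]
ft_force: [0.3, 0.8, 0.4]
gripper_width: 1.002
```

Call:
move_arm:
  delta_pos:
    - [-0.0158,0.0341,0.02]
    - [-0.0158,0.0341,0.02]
    - [-0.0158,0.0341,0.02]
    - [-0.0158,0.0341,0.02]
    - [-0.0158,0.0341,0.02]
    - [-0.0158,0.0341,0.02]
    - [-0.0158,0.0341,0.02]
    - [-0.0158,0.0341,0.02]
    - [0,0,0]
    - [0,0,0]
  rotation:
    - [0,0,0]
    - [0,0,0]
    - [0,0,0]
    - [0,0,0]
    - [0,0,0]
    - [0,0,0]
    - [0,0,0]
    - [0,0,0]
    - [0,0,0]
    - [0,0,0]

```text
time_s: 17.18
tcp_pos: [0.5658, -0.3565, 0.1721]
ee_rot: [0.986, 0.168, -0.003, -0.001]
ft_force: [0.8, -0.1, 0.6]
gripper_width: 0.999
```

```bash
python3 - <<'E'
from h import *
from workcell import cams
t=cams.camera("top");np.savez("top2.npz",**t);jars(t)
L=(cloud(t)-U0)@UR
g=(abs(L[...,1]-.0)<.15)&(L[...,0]>-.205)&(L[...,0]<-.10)&(L[...,2]>.03)&(L[...,2]<.16)
q=L[g]; pf=np.polyfit(q[:,0],q[:,2],1)
for _ in range(3):
    e=abs(np.polyval(pf,q[:,0])-q[:,2])<.006; pf=np.polyfit(q[e,0],q[e,2],1)
print("panel inner line z=",pf,"tilt",np.pi/2+np.arctan(pf[0]),"expected at .85: z(-.15)=",.030+.069*.879,"got",np.polyval(pf,-.15), e.sum())
k=(L[...,2]>.245)&(L[...,2]<.28)&(abs(L[...,1])<.2)&(abs(L[...,0])<.09);print("key",cv2.minAreaRect(L[k][:,:2].astype(np.float32)),np.median(L[k][:,2]))
plan([.5695,-.361,.044],19.6)
cv2.imwrite("pics/top2.png",t["image"][:,:,::-1])
E
```

```text
blob [103, 164, 139, 48, 259] [0.5828 0.1837 0.0626] hsv [ 12.  44. 138.] circ ray [0.5809 0.181  0.072 ]
blob [105, 183, 148, 64, 2329] [0.5114 0.1628 0.0704] hsv [ 12. 162. 161.] circ ray [0.5113 0.1623 0.072 ]
blob [316, 239, 21, 22, 301] [ 0.4292 -0.2144  0.0714] hsv [169. 140. 179.] circ ray [ 0.4262 -0.2174  0.072 ]
blob [388, 288, 40, 40, 733] [ 0.2882 -0.4342  0.0617] hsv [ 12. 167. 144.] circ ray [ 0.2823 -0.4244  0.072 ]
blob [469, 340, 66, 80, 2459] [ 0.1143 -0.6464  0.0833] hsv [ 17.   8. 245.] circ ray [ 0.1073 -0.6581  0.072 ]
panel inner line z= [-0.88076922 -0.04219157] tilt 0.8487081308840035 expected at .85: z(-.15)= 0.09065100000000001 got 0.08992381039713163 4385
key ((0.002661377191543579, -0.0038380324840545654), (0.3904009461402893, 0.1618804931640625), 89.8861312866211) 0.26049439358798665
at [ 0.5671 -0.3553  0.1745] rot [-0.0005  0.0029 -0.0022] deg 0.2 | shift [0.0004 0.0062 0.1305] | q6~ 38 F [1.2 0.7 0.4] grip 0.998 t 17.2
```

View pics/top2.png

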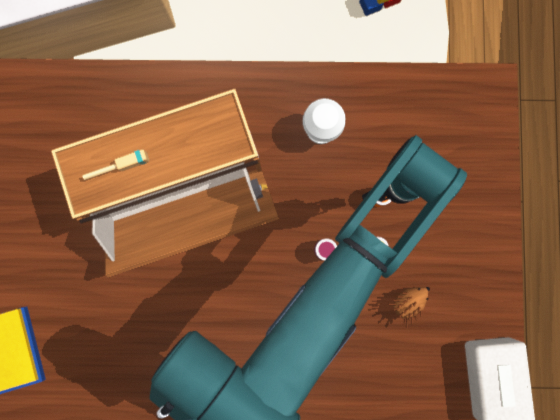

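The bin is open at 0.849 rad, matching the drawing, and the key lies flat within the rail at (113,166). The arm is over the orange jar at (383,196). Descend and grip.

Call:
move_arm:
  delta_pos:
    - [0.001,0.006,0.0]
    - [0,0,0.03]
    - [0,0,0.03]
    - [0,0,0.03]
    - [0,0,0.025]
    - [0,0,0.013]
    - [0,0,0]
    - [0,0,0]
  rotation:
    - [0,0,0]
    - [0,0,0]
    - [0,0,0]
    - [0,0,0]
    - [0,0,0]
    - [0,0,0]
    - [0,0,0]
    - [0,0,0]

```text
time_s: 17.9
tcp_pos: [0.5718, -0.3606, 0.0498]
ee_rot: [0.985, 0.171, 0.0, 0.002]
ft_force: [-0.7, -0.1, 0.9]
gripper_width: 0.999
```

Call:
move_arm:
  delta_pos:
    - [0,0,0]
    - [0,0,0]
    - [0,0,0]
    - [0,0,0]
    - [0,0,0]
    - [0,0,0]
  rotation:
    - [0,0,0]
    - [0,0,0]
    - [0,0,0]
    - [0,0,0]
    - [0,0,0]
    - [0,0,0]
  hand: 0
  squeeze: 40

```text
time_s: 18.4
tcp_pos: [0.5726, -0.3621, 0.0522]
ee_rot: [0.985, 0.17, 0.002, 0.004]
ft_force: [-0.2, 0.8, 5.9]
gripper_width: 0.642
```

Call:
move_arm:
  delta_pos:
    - [0,0,-0.01]
    - [0,0,-0.03]
    - [0,0,-0.035]
    - [0,0,-0.035]
    - [0,0,-0.035]
    - [0,0,-0.035]
    - [0,0,-0.035]
    - [0,0,0]
  rotation:
    - [0,0,0]
    - [0,0,0]
    - [0,0,0]
    - [0,0,0]
    - [0,0,0]
    - [0,0,0]
    - [0,0,0]
    - [0,0,0]

```text
time_s: 19.07
tcp_pos: [0.5728, -0.362, 0.275]
ee_rot: [0.985, 0.17, 0.005, 0.008]
ft_force: [0.3, -0.7, 0.5]
gripper_width: 0.64
```

```bash
cat >> h.py <<'E'
B=.85
def binp(x,y,z,ax=0.):
    """unit->world point in bin_in frame (open), ax m further out along bin z"""
    z=z+ax; c,s=np.cos(B),np.sin(B); X=.040+x; Z=.006+z
    return U(-.060+X*c-Z*s, .009+y, .045+X*s+Z*c)
E
python3 - <<'E'
from h import *
print(binp(-.012,0,.042,0),binp(-.012,0,.042,.19))
for y in(-.11,0,.11): plan(binp(-.012,y,.042,.2),19.6); plan(binp(-.012,y,.042,.2),19.6,[0,B,0])
E
```

```text
[0.56088818 0.1694801  0.09771504] [0.4263991  0.12164359 0.22311184]
at [ 0.5728 -0.362   0.275 ] rot [ 0.0176 -0.0079 -0.001 ] deg 1.1 | shift [ 0.0168 -0.3947  0.0453] | q6~ 72 F [ 0.3 -0.7  0.5] grip 0.64 t 19.1
at [ 0.5728 -0.362   0.275 ] rot [0.017  0.8421 0.0065] deg 48.3 | shift [-0.0229 -0.3947  0.0425] | q6~ 72 F [ 0.3 -0.7  0.5] grip 0.64 t 19.1
at [ 0.5728 -0.362   0.275 ] rot [ 0.0176 -0.0079 -0.001 ] deg 1.1 | shift [ 0.0169 -0.5047  0.0453] | q6~ 86 F [ 0.3 -0.7  0.5] grip 0.64 t 19.1
at [ 0.5728 -0.362   0.275 ] rot [0.017  0.8421 0.0065] deg 48.3 | shift [-0.0229 -0.5047  0.0425] | q6~ 86 F [ 0.3 -0.7  0.5] grip 0.64 t 19.1
at [ 0.5728 -0.362   0.275 ] rot [ 0.0176 -0.0079 -0.001 ] deg 1.1 | shift [ 0.0169 -0.6147  0.0453] | q6~ 101 F [ 0.3 -0.7  0.5] grip 0.64 t 19.1
at [ 0.5728 -0.362   0.275 ] rot [0.017  0.8421 0.0065] deg 48.3 | shift [-0.0229 -0.6147  0.0426] | q6~ 101 F [ 0.3 -0.7  0.5] grip 0.64 t 19.1
```

Jar held (width 0.64, about 55 mm). I'll carry it to the far end of the bin (y +0.11), then tilt.

Call:
move_arm:
  delta_pos:
    - [0.001,-0.036,0]
    - [0.001,-0.036,0]
    - [0.001,-0.036,0]
    - [0.001,-0.036,0]
    - [0.001,-0.036,0]
    - [0.001,-0.036,0]
    - [0.001,-0.036,0]
    - [0.001,-0.036,0]
    - [0.001,-0.036,0]
  rotation:
    - [0.017,-0.008,0]
    - [0,0,0]
    - [0,0,0]
    - [0,0,0]
    - [0,0,0]
    - [0,0,0]
    - [0,0,0]
    - [0,0,0]
    - [0,0,0]

```text
time_s: 19.82
tcp_pos: [0.4698, -0.0507, 0.2673]
ee_rot: [0.985, 0.169, -0.006, -0.006]
ft_force: [1.2, 0.6, -1.2]
gripper_width: 0.642
```

Call:
move_arm:
  delta_pos:
    - [0.001,-0.036,0]
    - [0.001,-0.036,0]
    - [0.001,-0.036,0]
    - [0.001,-0.036,0]
    - [0.001,-0.036,0]
    - [0.001,-0.036,0]
    - [0.001,-0.036,0]
    - [0.001,-0.036,0]
    - [0,0,0]
  rotation:
    - [0,0,0]
    - [0,0,0]
    - [0,0,0]
    - [0,0,0]
    - [0,0,0]
    - [0,0,0]
    - [0,0,0]
    - [0,0,0]
    - [0,0,0]

```text
time_s: 20.57
tcp_pos: [0.3795, 0.2268, 0.2714]
ee_rot: [0.985, 0.174, -0.006, -0.008]
ft_force: [-0.6, -0.9, -2.4]
gripper_width: 0.642
```

Call:
move_arm:
  delta_pos:
    - [0,0,0]
    - [0,0,0]
    - [0,0,0]
    - [0,0,0]
    - [0,0,0]
    - [0,0,0]
    - [0,0,0]
    - [0,0,0]
    - [0,0,0]
  rotation:
    - [0,0.12,0]
    - [0,0.12,0]
    - [0,0.12,0]
    - [0,0.12,0]
    - [0,0.12,0]
    - [0,0.12,0]
    - [0,0.12,0]
    - [0,0,0]
    - [0,0,0]

```text
time_s: 21.32
tcp_pos: [0.3805, 0.2209, 0.2682]
ee_rot: [0.903, 0.153, 0.394, -0.074]
ft_force: [0.1, -0.1, -0.7]
gripper_width: 0.645
```

```bash
python3 - <<'E'
from h import *
plan(binp(-.012,.11,.054,.18),19.6,[0,B,0])
plan(binp(-.012,.11,.054,0),19.6,[0,B,0])
from workcell import r; print(r.sense()["joint_pos"].round(2))
E
```

```text
at [0.3805 0.2209 0.2682] rot [-0.0077  0.025  -0.01  ] deg 1.6 | shift [-0.0273 -0.0011  0.0353] | q6~ 100 F [ 0.1 -0.1 -0.7] grip 0.645 t 21.3
at [0.3805 0.2209 0.2682] rot [-0.0077  0.025  -0.01  ] deg 1.6 | shift [-0.0273 -0.001   0.2153] | q6~ 98 F [ 0.1 -0.1 -0.7] grip 0.645 t 21.3
[ 0.45 -0.74  2.11 -0.09  0.95  1.7 ]
```

Call:
move_arm:
  delta_pos:
    - [0,0,0.025]
    - [0,0,0.025]
    - [-0.009,0,0.01]
    - [-0.009,0,0.01]
    - [-0.009,-0.001,0.01]
    - [0,0,0]
  rotation:
    - [-0.008,0.024,-0.01]
    - [0,0,0]
    - [0,0,0]
    - [0,0,0]
    - [0,0,0]
    - [0,0,0]

```text
time_s: 21.82
tcp_pos: [0.4225, 0.237, 0.1962]
ee_rot: [0.898, 0.155, 0.405, -0.07]
ft_force: [-0.2, 0.1, -2.3]
gripper_width: 0.646
```

```bash
python3 - <<'E'
from h import *
plan(binp(-.012,.11,.054,0),19.6,[0,B,0])
from workcell import r,cams; print(r.sense()["joint_pos"].round(2))
E
```

```text
at [0.4225 0.237  0.1962] rot [ 0.0011  0.0021 -0.0008] deg 0.1 | shift [-2.80e-03  1.00e-04  1.34e-01] | q6~ 98 F [-0.2  0.1 -2.3] grip 0.646 t 21.8
[ 0.45 -0.59  2.2  -0.12  0.69  1.74]
```

Call:
move_arm:
  delta_pos:
    - [-0.0014,0,0.025]
    - [-0.0014,0,0.025]
    - [0,0,0.025]
    - [0,0,0.02]
    - [0,0,0.015]
    - [0,0,0.01]
    - [0,0,0.006]
    - [0,0,0]
  rotation:
    - [0,0,0]
    - [0,0,0]
    - [0,0,0]
    - [0,0,0]
    - [0,0,0]
    - [0,0,0]
    - [0,0,0]
    - [0,0,0]

```text
time_s: 22.48
tcp_pos: [0.5116, 0.2689, 0.114]
ee_rot: [0.897, 0.154, 0.408, -0.07]
ft_force: [0.2, 0.9, -1.6]
gripper_width: 0.645
```

```bash
python3 - <<'E'
from h import *
plan(binp(-.012,.11,.052,0),19.6,[0,B,0])
from workcell import r,cams; s=r.sense();print(s["joint_pos"].round(2),s["ft_force"])
E
```

```text
at [0.5116 0.2689 0.114 ] rot [ 0.0006 -0.0044 -0.001 ] deg 0.3 | shift [-0.0036  0.0002  0.0105] | q6~ 98 F [ 0.2  0.9 -1.6] grip 0.645 t 22.5
[ 0.42 -0.21  2.14 -0.16  0.36  1.77] [ 0.15741686  0.85647989 -1.59592402]
```

Call:
move_arm:
  delta_pos:
    - [-0.003,0,0.003]
    - [0,0,0.003]
    - [0,0,0.002]
    - [0,0,0]
  rotation:
    - [0,0,0]
    - [0,0,0]
    - [0,0,0]
    - [0,0,0]

```text
time_s: 22.82
tcp_pos: [0.5133, 0.2699, 0.106]
ee_rot: [0.897, 0.155, 0.409, -0.071]
ft_force: [0.6, 0.9, -1.7]
gripper_width: 0.643
```

Call:
move_arm:
  delta_pos:
    - [0,0,0.0015]
    - [0,0,0.0015]
    - [0,0,0]
  rotation:
    - [0,0,0]
    - [0,0,0]
    - [0,0,0]

```text
time_s: 23.07
tcp_pos: [0.5154, 0.2707, 0.1039]
ee_rot: [0.897, 0.155, 0.409, -0.071]
ft_force: [-1.0, -0.3, -0.9]
gripper_width: 0.644
```

Call:
move_arm:
  delta_pos:
    - [0,0,0.002]
    - [0,0,0]
  rotation:
    - [0,0,0]
    - [0,0,0]

```text
time_s: 23.23
tcp_pos: [0.5168, 0.2712, 0.1023]
ee_rot: [0.897, 0.155, 0.408, -0.071]
ft_force: [-0.1, -0.6, -1.8]
gripper_width: 0.642
```

Call:
move_arm:
  delta_pos:
    - [0,0,0.002]
    - [0,0,0.002]
    - [0,0,0]
  rotation:
    - [0,0,0]
    - [0,0,0]
    - [0,0,0]

```text
time_s: 23.48
tcp_pos: [0.5199, 0.2729, 0.1029]
ee_rot: [0.896, 0.155, 0.41, -0.071]
ft_force: [-23.1, -8.7, 17.8]
gripper_width: 0.645
```

```bash
python3 - <<'E'
from h import *
plan(binp(-.012,.11,.052,0),19.6,[0,B,0])
E
```

```text
at [0.5199 0.2729 0.1029] rot [-0.001  -0.0092  0.0003] deg 0.5 | shift [-0.0013  0.0011 -0.0036] | q6~ 98 F [-23.1  -8.7  17.8] grip 0.645 t 23.5
```

Call:
move_arm:
  delta_pos:
    - [0,0,-0.003]
    - [0,0,0]
  rotation:
    - [0,0,0]
    - [0,0,0]

```text
time_s: 23.65
tcp_pos: [0.5175, 0.2717, 0.1027]
ee_rot: [0.896, 0.155, 0.409, -0.071]
ft_force: [-0.3, -0.2, -1.4]
gripper_width: 0.644
```

Call:
move_arm:
  delta_pos:
    - [0,0,0]
    - [0,0,0]
    - [0,0,0]
    - [0,0,0]
    - [0,0,0]
    - [0,0,0]
    - [0,0,0]
    - [0,0,0]
  rotation:
    - [0,0,0]
    - [0,0,0]
    - [0,0,0]
    - [0,0,0]
    - [0,0,0]
    - [0,0,0]
    - [0,0,0]
    - [0,0,0]
  hand: 1

```text
time_s: 24.32
tcp_pos: [0.5176, 0.2714, 0.1018]
ee_rot: [0.897, 0.155, 0.408, -0.071]
ft_force: [0.4, 0.4, -0.0]
gripper_width: 1.0
```

Call:
move_arm:
  delta_pos:
    - [0,0,-0.01]
    - [0,0,-0.025]
    - [0,0,-0.03]
    - [0,0,-0.03]
    - [0,0,-0.03]
    - [0,0,-0.025]
    - [0,0,0]
  rotation:
    - [0,0,0]
    - [0,0,0]
    - [0,0,0]
    - [0,0,0]
    - [0,0,0]
    - [0,0,0]
    - [0,0,0]

```text
time_s: 24.9
tcp_pos: [0.4107, 0.2339, 0.2064]
ee_rot: [0.895, 0.154, 0.413, -0.072]
ft_force: [1.2, 0.0, 0.0]
gripper_width: 1.001
```

```bash
python3 - <<'E'
from h import *
from workcell import cams,r
print(r.sense()["joint_pos"].round(2))
plan([.4328,-.3476,.25],19.6,[0,B,0]);plan([.4328,-.3476,.15],19.6)
E
```

```text
[ 0.45 -0.64  2.21 -0.13  0.71  1.74]
at [0.4107 0.2339 0.2064] rot [-0.0017 -0.0155 -0.0009] deg 0.9 | shift [-0.0822  0.5552 -0.1597] | q6~ 32 F [1.2 0.  0. ] grip 1.001 t 24.9
at [0.4107 0.2339 0.2064] rot [-2.000e-03 -8.655e-01 -1.000e-04] deg 49.6 | shift [-0.1742  0.5552  0.0564] | q6~ 32 F [1.2 0.  0. ] grip 1.001 t 24.9
```

Call:
move_arm:
  delta_pos:
    - [0,0,0]
    - [0,0,0]
    - [0,0,0]
    - [0,0,0]
    - [0,0,0]
    - [0,0,0]
    - [0,0,0]
    - [0,0,0]
  rotation:
    - [0,-0.1235,0]
    - [0,-0.1235,0]
    - [0,-0.1235,0]
    - [0,-0.1235,0]
    - [0,-0.1235,0]
    - [0,-0.1235,0]
    - [0,-0.1235,0]
    - [0,0,0]

```text
time_s: 25.57
tcp_pos: [0.4145, 0.2341, 0.1963]
ee_rot: [0.986, 0.169, -0.009, 0.001]
ft_force: [0.4, -0.3, -0.7]
gripper_width: 0.998
```

Call:
move_arm:
  delta_pos:
    - [-0.011,0.0347,0]
    - [-0.011,0.0347,0]
    - [-0.011,0.0347,0]
    - [-0.011,0.0347,0]
    - [-0.011,0.0347,0]
    - [-0.011,0.0347,0]
    - [-0.011,0.0347,0]
    - [-0.011,0.0347,0]
  rotation:
    - [0,0,0]
    - [0,0,0]
    - [0,0,0]
    - [0,0,0]
    - [0,0,0]
    - [0,0,0]
    - [0,0,0]
    - [0,0,0]

```text
time_s: 26.23
tcp_pos: [0.4206, -0.0593, 0.2002]
ee_rot: [0.985, 0.17, -0.004, 0.001]
ft_force: [0.4, -0.0, 0.0]
gripper_width: 1.005
```

```bash
python3 - <<'E'
from h import *
from workcell import cams,r
t=cams.camera("top");jars(t);s=cams.camera("side")
im=np.vstack([cv2.resize(t["image"][140:290,40:440],(800,300)),cv2.resize(s["image"][110:360,150:510],(432,300)) .repeat(1,0) if 0 else cv2.copyMakeBorder(cv2.resize(s["image"][110:360,150:510],(432,300)),0,0,0,368,0)])
cv2.imwrite("pics/j1.png",im[:,:,::-1])
plan([.4328,-.3476,.12],19.6)
E
```

```text
blob [103, 164, 139, 48, 261] [0.5832 0.182  0.0641] hsv [ 12.  45. 139.] circ ray [0.5809 0.181  0.072 ]
blob [105, 184, 148, 63, 2297] [0.5129 0.159  0.0721] hsv [ 12. 161. 161.] circ ray [0.51   0.1623 0.072 ]
blob [366, 237, 23, 22, 388] [ 0.4324 -0.3477  0.0711] hsv [ 27.  78. 254.] circ ray [ 0.4328 -0.3476  0.072 ]
blob [316, 239, 22, 22, 376] [ 0.4262 -0.218   0.0713] hsv [169.   99.5 192. ] circ ray [ 0.4262 -0.2187  0.072 ]
blob [393, 288, 35, 40, 712] [ 0.2883 -0.4354  0.0618] hsv [ 12. 167. 146.] circ ray [ 0.2824 -0.4307  0.072 ]
blob [470, 340, 65, 80, 2339] [ 0.114  -0.6472  0.083 ] hsv [ 17.   8. 245.] circ ray [ 0.1073 -0.6594  0.072 ]
blob [244, 393, 20, 21, 139] [ 0.0434 -0.04    0.0689] hsv [ 88.  50. 104.] circ ray [ 0.0414 -0.0382  0.072 ]
at [ 0.4207 -0.0621  0.2   ] rot [ 0.0022  0.0097 -0.008 ] deg 0.7 | shift [-0.0844  0.273   0.08  ] | q6~ 32 F [1.  0.1 0.1] grip 0.999 t 26.3
```

View pics/j1.png

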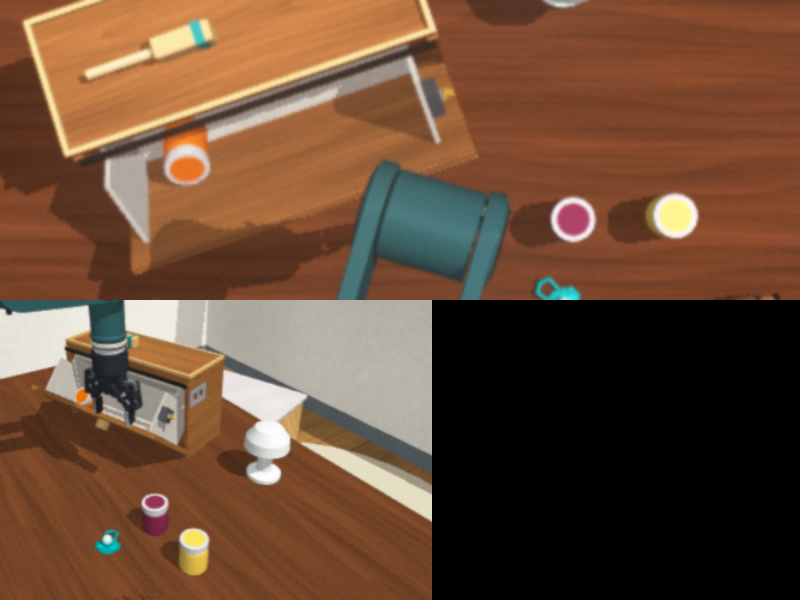

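The orange jar stands on the bin floor against the panel, lid at (186,165) in the upper picture. The key, plum and yellow jars are unmoved. Yellow is next.

Call:
move_arm:
  delta_pos:
    - [-0.0094,0.0303,0]
    - [-0.0094,0.0303,0]
    - [-0.0094,0.0303,0]
    - [-0.0094,0.0303,0]
    - [-0.0094,0.0303,0]
    - [-0.0094,0.0303,0]
    - [-0.0094,0.0303,0]
    - [-0.0094,0.0303,0]
    - [-0.0094,0.0303,0]
    - [0,0,0]
  rotation:
    - [0.002,0.009,-0.008]
    - [0,0,0]
    - [0,0,0]
    - [0,0,0]
    - [0,0,0]
    - [0,0,0]
    - [0,0,0]
    - [0,0,0]
    - [0,0,0]
    - [0,0,0]

```text
time_s: 27.17
tcp_pos: [0.4346, -0.347, 0.1987]
ee_rot: [0.985, 0.172, -0.001, -0.0]
ft_force: [0.1, 0.2, -0.2]
gripper_width: 0.998
```

```bash
python3 - <<'E'
from h import *
plan([.4328,-.3476,.05],19.6)
E
```

```text
at [ 0.4346 -0.347   0.1987] rot [-0.0004  0.0019  0.0037] deg 0.2 | shift [-0.0019  0.      0.1487] | q6~ 32 F [ 0.1  0.2 -0.2] grip 0.998 t 27.2
```

Call:
move_arm:
  delta_pos:
    - [-0.002,0,0.03]
    - [0,0,0.03]
    - [0,0,0.03]
    - [0,0,0.03]
    - [0,0,0.02]
    - [0,0,0.009]
    - [0,0,0]
    - [0,0,0]
  rotation:
    - [0,0,0]
    - [0,0,0]
    - [0,0,0]
    - [0,0,0]
    - [0,0,0]
    - [0,0,0]
    - [0,0,0]
    - [0,0,0]

```text
time_s: 27.83
tcp_pos: [0.4332, -0.3426, 0.0517]
ee_rot: [0.985, 0.174, -0.0, -0.001]
ft_force: [-0.1, 0.1, 0.2]
gripper_width: 0.999
```

Call:
move_arm:
  delta_pos:
    - [0,0,0]
    - [0,0,0]
    - [0,0,0]
    - [0,0,0]
    - [0,0,0]
    - [0,0,0]
  rotation:
    - [0,0,0]
    - [0,0,0]
    - [0,0,0]
    - [0,0,0]
    - [0,0,0]
    - [0,0,0]
  hand: 0
  squeeze: 40

```text
time_s: 28.33
tcp_pos: [0.4342, -0.3447, 0.0541]
ee_rot: [0.985, 0.174, 0.001, 0.001]
ft_force: [0.6, -0.6, 5.5]
gripper_width: 0.639
```

Call:
move_arm:
  delta_pos:
    - [0,0,-0.01]
    - [0,0,-0.03]
    - [0,0,-0.035]
    - [0,0,-0.035]
    - [0,0,-0.035]
    - [0,0,-0.035]
    - [0,0,-0.035]
    - [0,0,0]
  rotation:
    - [0,0,0]
    - [0,0,0]
    - [0,0,0]
    - [0,0,0]
    - [0,0,0]
    - [0,0,0]
    - [0,0,0]
    - [0,0,0]

```text
time_s: 29.0
tcp_pos: [0.4348, -0.3452, 0.2761]
ee_rot: [0.985, 0.174, 0.004, 0.005]
ft_force: [0.5, 0.5, 0.6]
gripper_width: 0.642
```

```bash
python3 - <<'E'
from h import *
plan(binp(-.010,0,.055,.16),19.6)
E
```

```text
at [ 0.4348 -0.3452  0.2761] rot [ 0.0108 -0.0061  0.0078] deg 0.8 | shift [ 0.1628 -0.4427  0.0627] | q6~ 86 F [0.5 0.5 0.6] grip 0.642 t 29.0
```

Call:
move_arm:
  delta_pos:
    - [0.0125,-0.0341,0]
    - [0.0125,-0.0341,0]
    - [0.0125,-0.0341,0]
    - [0.0125,-0.0341,0]
    - [0.0125,-0.0341,0]
    - [0.0125,-0.0341,0]
    - [0.0125,-0.0341,0]
  rotation:
    - [0.008,-0.005,0.006]
    - [0,0,0]
    - [0,0,0]
    - [0,0,0]
    - [0,0,0]
    - [0,0,0]
    - [0,0,0]

```text
time_s: 29.58
tcp_pos: [0.4338, -0.0875, 0.2677]
ee_rot: [0.985, 0.171, -0.004, -0.005]
ft_force: [0.4, -0.2, -0.7]
gripper_width: 0.644
```

Call:
move_arm:
  delta_pos:
    - [0.0125,-0.0341,0]
    - [0.0125,-0.0341,0]
    - [0.0125,-0.0341,0]
    - [0.0125,-0.0341,0]
    - [0.0125,-0.0341,0]
    - [0.0125,-0.0341,0]
    - [0,0,0]
  rotation:
    - [0,0,0]
    - [0,0,0]
    - [0,0,0]
    - [0,0,0]
    - [0,0,0]
    - [0,0,0]
    - [0,0,0]

```text
time_s: 30.17
tcp_pos: [0.4349, 0.1341, 0.2694]
ee_rot: [0.984, 0.175, -0.004, -0.007]
ft_force: [-0.4, 0.4, -0.5]
gripper_width: 0.639
```

Call:
move_arm:
  delta_pos:
    - [0,0,0]
    - [0,0,0]
    - [0,0,0]
    - [0,0,0]
    - [0,0,0]
    - [0,0,0]
    - [0,0,0]
    - [0,0,0]
    - [0,0,0]
  rotation:
    - [0,0.122,0]
    - [0,0.122,0]
    - [0,0.122,0]
    - [0,0.122,0]
    - [0,0.122,0]
    - [0,0.122,0]
    - [0,0.122,0]
    - [0,0,0]
    - [0,0,0]

```text
time_s: 30.92
tcp_pos: [0.4345, 0.1277, 0.2664]
ee_rot: [0.9, 0.153, 0.402, -0.075]
ft_force: [0.5, 1.2, -0.6]
gripper_width: 0.642
```

```bash
python3 - <<'E'
from h import *
from workcell import r
plan(binp(-.012,0,.058,0),19.6,[0,B,0]);print(r.sense()["joint_pos"].round(2))
E
```

```text
at [0.4345 0.1277 0.2664] rot [-0.008   0.0081 -0.0088] deg 0.8 | shift [-0.0389  0.0031  0.1953] | q6~ 87 F [ 0.5  1.2 -0.6] grip 0.642 t 30.9
[-0.05 -0.73  2.12  0.36  0.98  1.1 ]
```

Call:
move_arm:
  delta_pos:
    - [0,0,0.02]
    - [0,0,0.015]
    - [-0.009,0.001,0.008]
    - [-0.01,0.001,0.008]
    - [-0.01,0.001,0.008]
    - [-0.01,0,0.008]
    - [0,0,0.02]
    - [0,0,0.02]
    - [0,0,0]
  rotation:
    - [-0.007,0.008,-0.008]
    - [0,0,0]
    - [0,0,0]
    - [0,0,0]
    - [0,0,0]
    - [0,0,0]
    - [0,0,0]
    - [0,0,0]
    - [0,0,0]

```text
time_s: 31.67
tcp_pos: [0.4894, 0.1447, 0.1667]
ee_rot: [0.898, 0.156, 0.406, -0.071]
ft_force: [-1.0, -1.1, -1.5]
gripper_width: 0.64
```

```bash
python3 - <<'E'
from h import *
from workcell import r
plan(binp(-.012,0,.058,0),19.6,[0,B,0]);print(r.sense()["joint_pos"].round(2))
E
```

```text
at [0.4894 0.1447 0.1667] rot [-0.0032  0.0006  0.0004] deg 0.2 | shift [-0.0019  0.0006  0.0864] | q6~ 87 F [-1.  -1.1 -1.5] grip 0.64 t 31.7
[ 0.03 -0.49  2.21  0.4   0.64  1.03]
```

Call:
move_arm:
  delta_pos:
    - [-0.001,0,0.025]
    - [-0.001,0,0.025]
    - [0,0,0.018]
    - [0,0,0.012]
    - [0,0,0.004]
    - [0,0,0]
  rotation:
    - [0,0,0]
    - [0,0,0]
    - [0,0,0]
    - [0,0,0]
    - [0,0,0]
    - [0,0,0]

```text
time_s: 32.17
tcp_pos: [0.5481, 0.1655, 0.1132]
ee_rot: [0.897, 0.156, 0.408, -0.071]
ft_force: [-0.1, 0.9, -1.6]
gripper_width: 0.642
```

Call:
move_arm:
  delta_pos:
    - [0,0,0.0015]
    - [0,0,0.0015]
    - [0,0,0]
  rotation:
    - [0,0,0]
    - [0,0,0]
    - [0,0,0]

```text
time_s: 32.42
tcp_pos: [0.5502, 0.166, 0.1129]
ee_rot: [0.896, 0.156, 0.41, -0.071]
ft_force: [0.2, -0.1, -2.1]
gripper_width: 0.642
```

```bash
python3 - <<'E'
from h import *
from workcell import r
plan(binp(-.012,0,.058,0),19.6,[0,B,0]);print(r.sense()["joint_pos"].round(2))
E
```

```text
at [0.5502 0.166  0.1129] rot [-0.001  -0.008   0.0014] deg 0.5 | shift [-0.004   0.0003  0.0025] | q6~ 87 F [ 0.2 -0.1 -2.1] grip 0.642 t 32.4
[ 0.09 -0.23  2.16  0.49  0.42  0.94]
```

Call:
move_arm:
  delta_pos:
    - [-0.002,0,0.0015]
    - [-0.001,0,0.0015]
    - [0,0,0]
  rotation:
    - [0,0,0]
    - [0,0,0]
    - [0,0,0]

```text
time_s: 32.67
tcp_pos: [0.5498, 0.1662, 0.1072]
ee_rot: [0.896, 0.156, 0.409, -0.071]
ft_force: [0.1, 0.6, -1.1]
gripper_width: 0.646
```

Call:
move_arm:
  delta_pos:
    - [0,0,0.0015]
    - [0,0,0]
  rotation:
    - [0,0,0]
    - [0,0,0]

```text
time_s: 32.83
tcp_pos: [0.5513, 0.1666, 0.1065]
ee_rot: [0.896, 0.156, 0.409, -0.071]
ft_force: [0.2, -0.1, -1.3]
gripper_width: 0.642
```

Call:
move_arm:
  delta_pos:
    - [0,0,0.0012]
    - [0,0,0]
  rotation:
    - [0,0,0]
    - [0,0,0]

```text
time_s: 33.0
tcp_pos: [0.5522, 0.167, 0.1057]
ee_rot: [0.896, 0.156, 0.409, -0.071]
ft_force: [0.3, 0.6, -1.2]
gripper_width: 0.641
```

Call:
move_arm:
  delta_pos:
    - [0,0,0.0012]
    - [0,0,0]
  rotation:
    - [0,0,0]
    - [0,0,0]

```text
time_s: 33.17
tcp_pos: [0.5531, 0.1672, 0.1049]
ee_rot: [0.896, 0.156, 0.409, -0.071]
ft_force: [-0.8, 0.2, -0.9]
gripper_width: 0.639
```

```bash
python3 - <<'E'
from h import *
plan(binp(-.012,0,.056,0),19.6,[0,B,0])
E
```

```text
at [0.5531 0.1672 0.1049] rot [-0.0014 -0.0062  0.0011] deg 0.4 | shift [-0.      0.0005 -0.0032] | q6~ 87 F [-0.8  0.2 -0.9] grip 0.639 t 33.2
```

Call:
move_arm:
  delta_pos:
    - [0,0,0.0015]
    - [0,0,0]
  rotation:
    - [0,0,0]
    - [0,0,0]

```text
time_s: 33.33
tcp_pos: [0.5538, 0.1675, 0.1046]
ee_rot: [0.896, 0.156, 0.409, -0.071]
ft_force: [-17.2, -8.1, 9.6]
gripper_width: 0.641
```

Contact with the floor. Ease off, release and withdraw.

Call:
move_arm:
  delta_pos:
    - [0,0,-0.001]
    - [0,0,0]
  rotation:
    - [0,0,0]
    - [0,0,0]

```text
time_s: 33.5
tcp_pos: [0.5534, 0.1673, 0.105]
ee_rot: [0.896, 0.156, 0.409, -0.071]
ft_force: [0.3, 0.5, -1.4]
gripper_width: 0.642
```

Call:
move_arm:
  delta_pos:
    - [0,0,0]
    - [0,0,0]
    - [0,0,0]
    - [0,0,0]
    - [0,0,0]
    - [0,0,0]
    - [0,0,0]
    - [0,0,0]
  rotation:
    - [0,0,0]
    - [0,0,0]
    - [0,0,0]
    - [0,0,0]
    - [0,0,0]
    - [0,0,0]
    - [0,0,0]
    - [0,0,0]
  hand: 1

```text
time_s: 34.17
tcp_pos: [0.5534, 0.1673, 0.1047]
ee_rot: [0.896, 0.156, 0.409, -0.071]
ft_force: [-0.5, 0.5, 0.2]
gripper_width: 1.0
```

Call:
move_arm:
  delta_pos:
    - [0,0,-0.01]
    - [0,0,-0.025]
    - [0,0,-0.03]
    - [0,0,-0.03]
    - [0,0,-0.03]
    - [0,0,-0.025]
    - [0,0,0]
  rotation:
    - [0,0,0]
    - [0,0,0]
    - [0,0,0]
    - [0,0,0]
    - [0,0,0]
    - [0,0,0]
    - [0,0,0]

```text
time_s: 34.75
tcp_pos: [0.4467, 0.1285, 0.209]
ee_rot: [0.894, 0.156, 0.414, -0.07]
ft_force: [-0.1, -0.6, -0.5]
gripper_width: 0.999
```

Call:
move_arm:
  delta_pos:
    - [0,0,0]
    - [0,0,0]
    - [0,0,0]
    - [0,0,0]
    - [0,0,0]
    - [0,0,0]
    - [0,0,0]
    - [0,0,0]
  rotation:
    - [0,-0.1225,0]
    - [0,-0.1225,0]
    - [0,-0.1225,0]
    - [0,-0.1225,0]
    - [0,-0.1225,0]
    - [0,-0.1225,0]
    - [0,-0.1225,0]
    - [0,0,0]

```text
time_s: 35.42
tcp_pos: [0.4498, 0.1303, 0.1993]
ee_rot: [0.985, 0.172, -0.005, 0.0]
ft_force: [1.0, -0.4, -1.1]
gripper_width: 0.998
```

```bash
python3 - <<'E'
from h import *
plan([.4262,-.218,.2],19.6)
E
```

```text
at [0.4498 0.1303 0.1993] rot [-0.0012  0.0094  0.003 ] deg 0.6 | shift [-0.1391  0.3202 -0.0007] | q6~ 43 F [ 1.  -0.4 -1.1] grip 0.998 t 35.4
```

Call:
move_arm:
  delta_pos:
    - [-0.0139,0.032,0]
    - [-0.0139,0.032,0]
    - [-0.0139,0.032,0]
    - [-0.0139,0.032,0]
    - [-0.0139,0.032,0]
    - [-0.0139,0.032,0]
  rotation:
    - [0,0.008,0.002]
    - [0,0,0]
    - [0,0,0]
    - [0,0,0]
    - [0,0,0]
    - [0,0,0]

```text
time_s: 35.92
tcp_pos: [0.4318, -0.081, 0.2018]
ee_rot: [0.985, 0.17, 0.004, -0.0]
ft_force: [0.4, -0.6, -0.6]
gripper_width: 1.0
```

```bash
python3 - <<'E'
from h import *
from workcell import cams
t=cams.camera("top");jars(t)
cv2.imwrite("pics/j2.png",cv2.resize(t["image"][130:310,40:440,::-1],(800,360)))
plan([.4262,-.218,.05],19.6)
E
```

```text
blob [103, 164, 139, 48, 261] [0.5829 0.1819 0.0655] hsv [ 12.  48. 140.] circ ray [0.5809 0.181  0.072 ]
blob [105, 184, 149, 63, 2221] [0.5137 0.1584 0.0732] hsv [ 12. 160. 162.] circ ray [0.51  0.161 0.072]
blob [316, 239, 22, 22, 377] [ 0.426  -0.2179  0.0712] hsv [169.  99. 191.] circ ray [ 0.4262 -0.2187  0.072 ]
blob [393, 289, 34, 39, 703] [ 0.2881 -0.435   0.0619] hsv [ 12. 167. 146.] circ ray [ 0.2812 -0.4295  0.072 ]
blob [470, 340, 65, 80, 2384] [ 0.1143 -0.6463  0.083 ] hsv [ 17.   8. 245.] circ ray [ 0.1073 -0.6594  0.072 ]
blob [249, 396, 16, 19, 112] [ 0.038  -0.0471  0.0683] hsv [ 89.5  56.5 106. ] circ ray [ 0.0366 -0.0458  0.072 ]
at [ 0.4313 -0.0871  0.2017] rot [ 0.0064 -0.0056 -0.0061] deg 0.6 | shift [-0.0488  0.1216  0.1517] | q6~ 43 F [ 0.3 -5.1  0.8] grip 1.003 t 36.0
```

View pics/j2.png

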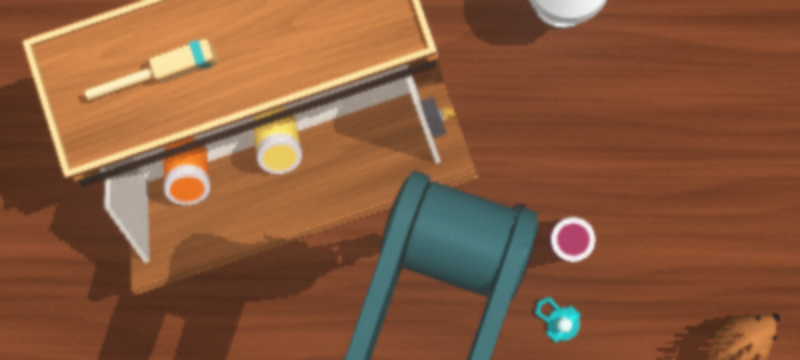

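Both jars stand against the panel (lids at (187,185) and (279,154)); the plum jar is at (573,239) with the pacifier below it.

Call:
move_arm:
  delta_pos:
    - [-0.0139,0.032,0]
    - [-0.0139,0.032,0]
    - [-0.0139,0.032,0]
    - [-0.007,0.016,0]
    - [0,0,0]
    - [0,0,0]
  rotation:
    - [0,0,0]
    - [0,0,0]
    - [0,0,0]
    - [0,0,0]
    - [0,0,0]
    - [0,0,0]

```text
time_s: 36.47
tcp_pos: [0.4237, -0.2017, 0.2014]
ee_rot: [0.986, 0.169, 0.004, -0.001]
ft_force: [0.2, -0.1, 1.1]
gripper_width: 1.001
```

```bash
python3 - <<'E'
from h import *
plan([.427,-.218,.05],19.6)
E
```

```text
at [ 0.4237 -0.2017  0.2014] rot [-0.0007 -0.0076 -0.0022] deg 0.5 | shift [-0.0024  0.0165  0.1514] | q6~ 43 F [ 0.2 -0.1  1.1] grip 1.001 t 36.5
```

Call:
move_arm:
  delta_pos:
    - [-0.0024,0.0165,0]
    - [0,0,0.03]
    - [0,0,0.03]
    - [0,0,0.03]
    - [0,0,0.03]
    - [0,0,0.02]
    - [0,0,0.0115]
    - [0,0,0]
    - [0,0,0]
  rotation:
    - [0,-0.007,-0.002]
    - [0,0,0]
    - [0,0,0]
    - [0,0,0]
    - [0,0,0]
    - [0,0,0]
    - [0,0,0]
    - [0,0,0]
    - [0,0,0]

```text
time_s: 37.22
tcp_pos: [0.4277, -0.2171, 0.0509]
ee_rot: [0.985, 0.172, 0.0, -0.0]
ft_force: [-0.7, -0.4, 0.1]
gripper_width: 0.999
```

Call:
move_arm:
  delta_pos:
    - [0,0,0]
    - [0,0,0]
    - [0,0,0]
    - [0,0,0]
    - [0,0,0]
    - [0,0,0]
  rotation:
    - [0,0,0]
    - [0,0,0]
    - [0,0,0]
    - [0,0,0]
    - [0,0,0]
    - [0,0,0]
  hand: 0
  squeeze: 40

```text
time_s: 37.72
tcp_pos: [0.4288, -0.2186, 0.0529]
ee_rot: [0.985, 0.171, 0.002, 0.001]
ft_force: [0.4, 1.5, 6.7]
gripper_width: 0.641
```

Call:
move_arm:
  delta_pos:
    - [0,0,-0.01]
    - [0,0,-0.03]
    - [0,0,-0.035]
    - [0,0,-0.035]
    - [0,0,-0.035]
    - [0,0,-0.035]
    - [0,0,-0.035]
    - [0,0,0]
  rotation:
    - [0,0,0]
    - [0,0,0]
    - [0,0,0]
    - [0,0,0]
    - [0,0,0]
    - [0,0,0]
    - [0,0,0]
    - [0,0,0]

```text
time_s: 38.38
tcp_pos: [0.4297, -0.2196, 0.275]
ee_rot: [0.985, 0.171, 0.006, 0.006]
ft_force: [1.0, -0.6, 0.2]
gripper_width: 0.642
```

```bash
python3 - <<'E'
from h import *
plan(binp(-.010,-.105,.055,.16),19.6)
E
```

```text
at [ 0.4297 -0.2196  0.275 ] rot [ 0.0128 -0.0091  0.0015] deg 0.9 | shift [ 0.1254 -0.2176  0.0616] | q6~ 74 F [ 1.  -0.6  0.2] grip 0.642 t 38.4
```

Call:
move_arm:
  delta_pos:
    - [0.0157,-0.0272,0]
    - [0.0157,-0.0272,0]
    - [0.0157,-0.0272,0]
    - [0.0157,-0.0272,0]
    - [0.0157,-0.0272,0]
    - [0.0157,-0.0272,0]
    - [0.0157,-0.0272,0]
    - [0.0157,-0.0272,0]
    - [0,0,0]
  rotation:
    - [0.01,-0.008,0]
    - [0,0,0]
    - [0,0,0]
    - [0,0,0]
    - [0,0,0]
    - [0,0,0]
    - [0,0,0]
    - [0,0,0]
    - [0,0,0]

```text
time_s: 39.13
tcp_pos: [0.4723, 0.034, 0.2662]
ee_rot: [0.985, 0.174, -0.005, -0.006]
ft_force: [0.0, -0.8, -1.3]
gripper_width: 0.643
```

Call:
move_arm:
  delta_pos:
    - [0,0,0]
    - [0,0,0]
    - [0,0,0]
    - [0,0,0]
    - [0,0,0]
    - [0,0,0]
    - [0,0,0]
    - [0,0,0]
    - [0,0,0]
  rotation:
    - [0,0.122,0]
    - [0,0.122,0]
    - [0,0.122,0]
    - [0,0.122,0]
    - [0,0.122,0]
    - [0,0.122,0]
    - [0,0.122,0]
    - [0,0,0]
    - [0,0,0]

```text
time_s: 39.88
tcp_pos: [0.4706, 0.0285, 0.2635]
ee_rot: [0.9, 0.152, 0.401, -0.075]
ft_force: [1.2, 0.7, -1.2]
gripper_width: 0.639
```

```bash
python3 - <<'E'
from h import *
from workcell import r
plan(binp(-.012,-.105,.0545,0),19.6,[0,B,0]);print(r.sense()["joint_pos"].round(2))
E
```

```text
at [0.4706 0.0285 0.2635] rot [-0.0073  0.0097 -0.01  ] deg 0.9 | shift [-0.0372  0.0025  0.1963] | q6~ 77 F [ 1.2  0.7 -1.2] grip 0.639 t 39.9
[-0.43 -0.62  2.08  0.63  1.11  0.68]
```

Call:
move_arm:
  delta_pos:
    - [0,0,0.02]
    - [0,0,0.015]
    - [-0.009,0.001,0.008]
    - [-0.009,0.001,0.008]
    - [-0.009,0.0005,0.008]
    - [-0.01,0,0.008]
    - [0,0,0.02]
    - [0,0,0.02]
    - [0,0,0]
  rotation:
    - [-0.007,0.009,-0.009]
    - [0,0,0]
    - [0,0,0]
    - [0,0,0]
    - [0,0,0]
    - [0,0,0]
    - [0,0,0]
    - [0,0,0]
    - [0,0,0]

```text
time_s: 40.63
tcp_pos: [0.5258, 0.0467, 0.1645]
ee_rot: [0.898, 0.156, 0.406, -0.072]
ft_force: [-0.2, 0.5, -2.2]
gripper_width: 0.641
```

```bash
python3 - <<'E'
from h import *
from workcell import r
plan(binp(-.012,-.105,.0545,0),19.6,[0,B,0]);print(r.sense()["joint_pos"].round(2))
E
```

```text
at [0.5258 0.0467 0.1645] rot [-0.004   0.0007  0.001 ] deg 0.2 | shift [-0.0012  0.0011  0.0873] | q6~ 77 F [-0.2  0.5 -2.2] grip 0.641 t 40.6
[-0.3  -0.4   2.16  0.7   0.78  0.57]
```

Call:
move_arm:
  delta_pos:
    - [-0.001,0,0.025]
    - [-0.001,0,0.025]
    - [-0.001,0,0.018]
    - [-0.001,0,0.012]
    - [0,0,0.004]
    - [0,0,0]
  rotation:
    - [0,0,0]
    - [0,0,0]
    - [0,0,0]
    - [0,0,0]
    - [0,0,0]
    - [0,0,0]

```text
time_s: 41.13
tcp_pos: [0.5834, 0.0665, 0.1095]
ee_rot: [0.897, 0.156, 0.408, -0.071]
ft_force: [0.3, -0.4, -1.2]
gripper_width: 0.641
```

Call:
move_arm:
  delta_pos:
    - [0,0,0.0015]
    - [0,0,0]
  rotation:
    - [0,0,0]
    - [0,0,0]

```text
time_s: 41.3
tcp_pos: [0.5848, 0.0664, 0.1104]
ee_rot: [0.896, 0.156, 0.409, -0.07]
ft_force: [-1.1, 0.1, -0.5]
gripper_width: 0.643
```

```bash
python3 - <<'E'
from h import *
plan(binp(-.012,-.105,.0530,0),19.6,[0,B,0])
E
```

```text
at [0.5848 0.0664 0.1104] rot [-0.0001 -0.0064  0.003 ] deg 0.4 | shift [-0.0016 -0.0001  0.0064] | q6~ 77 F [-1.1  0.1 -0.5] grip 0.643 t 41.3
```

Call:
move_arm:
  delta_pos:
    - [-0.001,0,0.002]
    - [0,0,0.002]
    - [0,0,0]
  rotation:
    - [0,0,0]
    - [0,0,0]
    - [0,0,0]

```text
time_s: 41.55
tcp_pos: [0.5867, 0.0675, 0.1061]
ee_rot: [0.896, 0.156, 0.409, -0.07]
ft_force: [-0.6, 0.8, -1.5]
gripper_width: 0.644
```

Call:
move_arm:
  delta_pos:
    - [0,0,0.0012]
    - [0,0,0]
  rotation:
    - [0,0,0]
    - [0,0,0]

```text
time_s: 41.72
tcp_pos: [0.5876, 0.0679, 0.1051]
ee_rot: [0.896, 0.156, 0.409, -0.07]
ft_force: [-0.8, -0.1, -0.5]
gripper_width: 0.642
```

```bash
python3 - <<'E'
from h import *
plan(binp(-.012,-.105,.0530,0),19.6,[0,B,0])
E
```

```text
at [0.5876 0.0679 0.1051] rot [-0.0009 -0.005   0.0026] deg 0.3 | shift [0.0003 0.0003 0.0006] | q6~ 77 F [-0.8 -0.1 -0.5] grip 0.642 t 41.7
```

Call:
move_arm:
  delta_pos:
    - [0,0,0.001]
    - [0,0,0]
  rotation:
    - [0,0,0]
    - [0,0,0]

```text
time_s: 41.88
tcp_pos: [0.5883, 0.0682, 0.1043]
ee_rot: [0.897, 0.156, 0.408, -0.07]
ft_force: [0.0, 0.4, -1.5]
gripper_width: 0.641
```

Call:
move_arm:
  delta_pos:
    - [0,0,0]
    - [0,0,0]
    - [0,0,0]
    - [0,0,0]
    - [0,0,0]
    - [0,0,0]
    - [0,0,0]
    - [0,0,0]
  rotation:
    - [0,0,0]
    - [0,0,0]
    - [0,0,0]
    - [0,0,0]
    - [0,0,0]
    - [0,0,0]
    - [0,0,0]
    - [0,0,0]
  hand: 1

```text
time_s: 42.55
tcp_pos: [0.5883, 0.0681, 0.1044]
ee_rot: [0.897, 0.156, 0.409, -0.07]
ft_force: [-0.6, 0.2, -0.1]
gripper_width: 1.003
```

Call:
move_arm:
  delta_pos:
    - [0,0,-0.01]
    - [0,0,-0.025]
    - [0,0,-0.03]
    - [0,0,-0.03]
    - [0,0,-0.03]
    - [0,0,-0.03]
    - [0,0,-0.025]
    - [0,0,0]
  rotation:
    - [0,0,0]
    - [0,0,0]
    - [0,0,0]
    - [0,0,0]
    - [0,0,0]
    - [0,0,0]
    - [0,0,0]
    - [0,0,0]

```text
time_s: 43.22
tcp_pos: [0.4604, 0.0208, 0.2279]
ee_rot: [0.895, 0.156, 0.412, -0.067]
ft_force: [0.5, -0.0, 0.4]
gripper_width: 0.997
```

Call:
move_arm:
  delta_pos:
    - [0,0,0]
    - [0,0,0]
    - [0,0,0]
    - [0,0,0]
    - [0,0,0]
    - [0,0,0]
    - [0,0,0]
    - [0,0,0]
  rotation:
    - [0,-0.1225,0]
    - [0,-0.1225,0]
    - [0,-0.1225,0]
    - [0,-0.1225,0]
    - [0,-0.1225,0]
    - [0,-0.1225,0]
    - [0,-0.1225,0]
    - [0,0,0]
  hand: 0

```text
time_s: 43.88
tcp_pos: [0.4635, 0.0241, 0.219]
ee_rot: [0.985, 0.173, -0.005, 0.0]
ft_force: [0.4, 0.3, -1.1]
gripper_width: -0.0
```

```bash
python3 - <<'E'
from h import *
from workcell import r
# unit coords of outer edge when open .85 and 0
for th in(.85,.6,.4,.2,.1,0,-.02):
    c,s=np.cos(th),np.sin(th);x,z=-.039,.175; print(th,"edge-10mm outer face",(-.06+x*c-z*s).round(4),(.045+x*s+z*c).round(4))
print(r.sense()["tcp_pos"],r.sense()["joint_pos"].round(2))
E
```

```text
0.85 edge-10mm outer face -0.2172 0.1312
0.6 edge-10mm outer face -0.191 0.1674
0.4 edge-10mm outer face -0.1641 0.191
0.2 edge-10mm outer face -0.133 0.2088
0.1 edge-10mm outer face -0.1163 0.2152
0 edge-10mm outer face -0.099 0.22
-0.02 edge-10mm outer face -0.0955 0.2207
[0.46349855 0.02407617 0.2190483 ] [-0.07 -0.09  1.59 -0.    1.65  1.15]
```

Released. Check the bin content before pushing it shut.

```bash
python3 - <<'E'
from h import *
from workcell import cams
t=cams.camera("top");s=cams.camera("side")
cv2.imwrite("pics/j3.png",np.hstack([cv2.resize(t["image"][130:310,40:300],(433,300)),cv2.resize(s["image"][110:260,150:333],(366,300))])[:,:,::-1])
def edge(th): 
    c,q=np.cos(th),np.sin(th);return -.06-.039*c-.185*q,.045-.039*q+.185*c
prev=None
for th in(.85,.75,.65,.55,.45,.35,.25,.15,.1,.05,0,-.02):
    x,z=edge(th);print(th,round(x-.011,4),round(z-.012,4), None if prev is None else (round(x-prev[0],4),round(z-prev[1],4)));prev=(x,z)
x,z=edge(.85)
plan(U(x-.041,0,z-.012),19.6)
E
```

```text
0.85 -0.2357 0.1258 None
0.75 -0.2256 0.1418 (np.float64(0.0101), np.float64(0.016))
0.65 -0.214 0.1567 (np.float64(0.0116), np.float64(0.0149))
0.55 -0.2009 0.1703 (np.float64(0.0131), np.float64(0.0137))
0.45 -0.1866 0.1826 (np.float64(0.0144), np.float64(0.0123))
0.35 -0.1711 0.1934 (np.float64(0.0155), np.float64(0.0108))
0.25 -0.1546 0.2026 (np.float64(0.0165), np.float64(0.0092))
0.15 -0.1372 0.2101 (np.float64(0.0173), np.float64(0.0075))
0.1 -0.1283 0.2132 (np.float64(0.0089), np.float64(0.0031))
0.05 -0.1192 0.2158 (np.float64(0.0091), np.float64(0.0026))
0 -0.11 0.218 (np.float64(0.0092), np.float64(0.0022))
-0.02 -0.1063 0.2187 (np.float64(0.0037), np.float64(0.0007))
at [0.4611 0.0233 0.2203] rot [-0.0006  0.0047  0.0046] deg 0.4 | shift [-0.0451 -0.0953  0.0945] | q6~ 85 F [-0.5  1.4 -0.4] grip 0.003 t 44.0
```

View pics/j3.png

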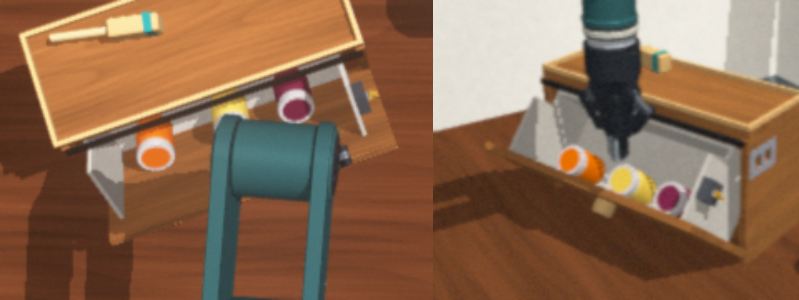

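All three jars stand in the bin against the panel: orange (155,150), yellow (228,110), plum (295,100). Now bring the closed fingers down in front of the panel's edge.

Call:
move_arm:
  delta_pos:
    - [-0.015,-0.032,0]
    - [-0.015,-0.032,0]
    - [-0.015,-0.0315,0]
    - [0,0,0.03]
    - [0,0,0.03]
    - [0,0,0.03]
    - [0,0,0.005]
    - [0,0,0]
    - [0,0,0]
  rotation:
    - [0,0.004,0.004]
    - [0,0,0]
    - [0,0,0]
    - [0,0,0]
    - [0,0,0]
    - [0,0,0]
    - [0,0,0]
    - [0,0,0]
    - [0,0,0]
  squeeze: 80

```text
time_s: 44.73
tcp_pos: [0.3863, 0.097, 0.1287]
ee_rot: [0.986, 0.169, 0.002, 0.0]
ft_force: [0.7, 0.3, 0.5]
gripper_width: -0.002
```

```bash
python3 - <<'E'
from h import *
plan(U(-.2357,0,.1258),19.6)
E
```

```text
at [0.3863 0.097  0.1287] rot [ 0.0017 -0.0042 -0.0024] deg 0.3 | shift [ 0.0306 -0.0008  0.0029] | q6~ 85 F [0.7 0.3 0.5] grip -0.002 t 44.7
```

Call:
move_arm:
  delta_pos:
    - [0.015,0,0]
    - [0.012,0,0]
    - [0.005,0,-0.004]
    - [0.005,0,-0.008]
    - [0.005,0,-0.008]
    - [0.0058,0,-0.0075]
    - [0.0058,0,-0.0075]
    - [0,0,0]
  rotation:
    - [0,0,0]
    - [0,0,0]
    - [0,0,0]
    - [0,0,0]
    - [0,0,0]
    - [0,0,0]
    - [0,0,0]
    - [0,0,0]

```text
time_s: 45.4
tcp_pos: [0.4361, 0.1148, 0.1648]
ee_rot: [0.986, 0.169, -0.0, 0.001]
ft_force: [-6.7, -1.6, 0.7]
gripper_width: -0.001
```

```bash
python3 - <<'E'
from h import *
from workcell import r
s=r.sense();print("tcp unit",(UR.T@(s["tcp_pos"]-U0)).round(4),"F unit",(UR.T@s["ft_force"]).round(1))
E
```

```text
tcp unit [-0.2135 -0.0007  0.1648] F unit [-6.8  0.7  0.7]
```

Call:
move_arm:
  delta_pos:
    - [0.0066,0,-0.005]
    - [0.0066,0,-0.005]
    - [0.0072,0,-0.005]
    - [0.0072,0,-0.005]
    - [0.0078,0,-0.005]
    - [0.0078,0,-0.005]
    - [0,0,0]
  rotation:
    - [0,0,0]
    - [0,0,0]
    - [0,0,0]
    - [0,0,0]
    - [0,0,0]
    - [0,0,0]
    - [0,0,0]

```text
time_s: 45.98
tcp_pos: [0.4754, 0.1286, 0.1979]
ee_rot: [0.986, 0.169, -0.001, 0.001]
ft_force: [-7.8, -3.1, 6.6]
gripper_width: -0.001
```

```bash
python3 - <<'E'
from h import *
from workcell import r
s=r.sense();print("tcp unit",(UR.T@(s["tcp_pos"]-U0)).round(4),"F unit",(UR.T@s["ft_force"]).round(1))
E
```

```text
tcp unit [-0.1719 -0.0009  0.1979] F unit [-8.4 -0.3  6.6]
```

Call:
move_arm:
  delta_pos:
    - [0.008,0,-0.003]
    - [0.008,0,-0.003]
    - [0.0085,0,-0.003]
    - [0.0085,0,-0.003]
    - [0,0,0]
  rotation:
    - [0,0,0]
    - [0,0,0]
    - [0,0,0]
    - [0,0,0]
    - [0,0,0]

```text
time_s: 46.4
tcp_pos: [0.5099, 0.1408, 0.2084]
ee_rot: [0.986, 0.169, 0.003, 0.001]
ft_force: [-2.0, -0.8, 2.9]
gripper_width: -0.004
```

Call:
move_arm:
  delta_pos:
    - [0.0085,0,-0.002]
    - [0.009,0,-0.002]
    - [0.005,0,-0.001]
    - [0,0,0]
  rotation:
    - [0,0,0]
    - [0,0,0]
    - [0,0,0]
    - [0,0,0]

```text
time_s: 46.73
tcp_pos: [0.5307, 0.1483, 0.2114]
ee_rot: [0.986, 0.169, 0.003, 0.0]
ft_force: [-0.3, 0.3, -1.1]
gripper_width: -0.001
```

```bash
python3 - <<'E'
from h import *
from workcell import r
s=r.sense();print("tcp unit",(UR.T@(s["tcp_pos"]-U0)).round(4),"F unit",(UR.T@s["ft_force"]).round(1))
E
```

```text
tcp unit [-0.1131 -0.0008  0.2114] F unit [-0.2  0.4 -1.1]
```

Call:
move_arm:
  delta_pos:
    - [0.003,0,0]
    - [0.003,0,0]
    - [0,0,0]
  rotation:
    - [0,0,0]
    - [0,0,0]
    - [0,0,0]

```text
time_s: 46.98
tcp_pos: [0.5339, 0.1496, 0.2107]
ee_rot: [0.986, 0.169, -0.001, 0.001]
ft_force: [-7.3, -2.3, 5.3]
gripper_width: 0.003
```

Call:
move_arm:
  delta_pos:
    - [0.002,0,0]
    - [0.001,0,0]
    - [0,0,0]
  rotation:
    - [0,0,0]
    - [0,0,0]
    - [0,0,0]

```text
time_s: 47.23
tcp_pos: [0.5357, 0.1502, 0.2111]
ee_rot: [0.986, 0.169, -0.002, 0.001]
ft_force: [-9.7, -3.2, 8.3]
gripper_width: -0.002
```

```bash
python3 - <<'E'
from h import *
from workcell import r
s=r.sense();print("tcp unit",(UR.T@(s["tcp_pos"]-U0)).round(4),"F unit",(UR.T@s["ft_force"]).round(1))
E
```

```text
tcp unit [-0.1078 -0.0007  0.2111] F unit [-10.2   0.2   8.3]
```

Call:
move_arm:
  delta_pos:
    - [0.0015,0,0]
    - [0.0015,0,0]
    - [0,0,0]
  rotation:
    - [0,0,0]
    - [0,0,0]
    - [0,0,0]

```text
time_s: 47.48
tcp_pos: [0.536, 0.1503, 0.2112]
ee_rot: [0.986, 0.169, -0.005, 0.002]
ft_force: [-18.3, -6.1, 12.4]
gripper_width: -0.003
```

Call:
move_arm:
  delta_pos:
    - [0.001,0,0]
    - [0,0,0]
  rotation:
    - [0,0,0]
    - [0,0,0]

```text
time_s: 47.65
tcp_pos: [0.536, 0.1504, 0.2112]
ee_rot: [0.986, 0.169, -0.006, 0.002]
ft_force: [-21.2, -7.0, 12.5]
gripper_width: 0.001
```

```bash
python3 - <<'E'
from h import *
from workcell import r
s=r.sense();print("tcp unit",(UR.T@(s["tcp_pos"]-U0)).round(4),"F unit",(UR.T@s["ft_force"]).round(1))
E
```

```text
tcp unit [-0.1074 -0.0007  0.2112] F unit [-22.3   0.5  12.5]
```

The position stalled at the expected hard stop with the force well past the seal's 12 N. Back away and look.

Call:
move_arm:
  delta_pos:
    - [-0.005,0,0]
    - [-0.015,0,0]
    - [-0.03,0,0]
    - [-0.035,0,0]
    - [-0.035,0,-0.02]
    - [-0.035,0,-0.02]
    - [-0.03,0,0]
    - [0,0,0]
    - [0,0,0]
  rotation:
    - [0,0,0]
    - [0,0,0]
    - [0,0,0]
    - [0,0,0]
    - [0,0,0]
    - [0,0,0]
    - [0,0,0]
    - [0,0,0]
    - [0,0,0]

```text
time_s: 48.4
tcp_pos: [0.367, 0.0907, 0.2501]
ee_rot: [0.986, 0.169, 0.003, 0.001]
ft_force: [0.8, -0.0, -0.1]
gripper_width: -0.003
```

```bash
python3 - <<'E'
from h import *
from workcell import cams,r
t=cams.camera("top");s=cams.camera("side")
L=(cloud(t)-U0)@UR
for y0 in(-.18,-.1,.1,.18):
    g=(abs(L[...,1]-y0)<.015)&(L[...,0]<-.08)&(L[...,0]>-.25)&(L[...,2]>.2)&(L[...,2]<.24)
    print(y0,"panel top x range",L[g][:,0].min() if g.any() else None,np.percentile(L[g][:,2],50) if g.any() else None)
k=(L[...,2]>.253)&(L[...,2]<.28)&(abs(L[...,1])<.2)&(abs(L[...,0])<.09);print("key",cv2.minAreaRect(L[k][:,:2].astype(np.float32)),np.median(L[k][:,2]))
a=cv2.resize(s["image"][170:210,295:340],(450,400),interpolation=cv2.INTER_CUBIC)
cv2.imwrite("pics/f.png",np.hstack([cv2.resize(t["image"][80:310,40:300],(350,400)),a])[:,:,::-1])
print(r.sense()["tcp_pos"],r.sense()["time_s"])
E
```

```text
-0.18 panel top x range -0.10158452971368573 0.2264546391638409
-0.1 panel top x range -0.10095545687637043 0.22666092848205333
0.1 panel top x range -0.101164670095401 0.22676609062898523
0.18 panel top x range -0.10120520470995441 0.22624074238187952
key ((0.047623008489608765, 0.10202561318874359), (0.14966970682144165, 0.02801736444234848), 80.58914184570312) 0.26413853984789193
[0.36782883 0.09090456 0.2491624 ] 48.5
```

View pics/f.png

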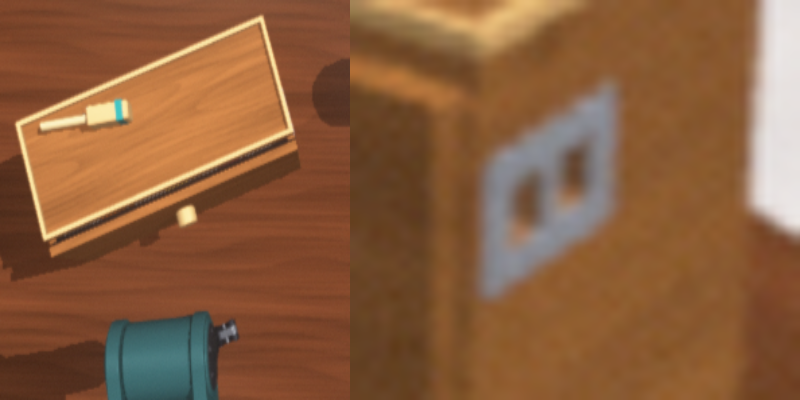

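The panel is flush (top edge at (50,250) to (298,150) in the left half). The key has been nudged towards the rear but is still flat inside the rail, handle at (108,111). One more check for latching: drift, and the colour in the two slots before and after.

Call:
move_arm:
  delta_pos:
    - [0,0,0]
    - [0,0,0]
    - [0,0,0]
    - [0,0,0]
    - [0,0,0]
    - [0,0,0]
    - [0,0,0]
    - [0,0,0]
    - [0,0,0]
    - [0,0,0]
  rotation:
    - [0,0,0]
    - [0,0,0]
    - [0,0,0]
    - [0,0,0]
    - [0,0,0]
    - [0,0,0]
    - [0,0,0]
    - [0,0,0]
    - [0,0,0]
    - [0,0,0]

```text
time_s: 49.33
tcp_pos: [0.3674, 0.0908, 0.2495]
ee_rot: [0.986, 0.169, 0.001, 0.001]
ft_force: [-0.5, -0.2, 0.4]
gripper_width: -0.001
```

```bash
python3 - <<'E'
from h import *
from workcell import cams
xs=[]
for i in range(3):
    t=cams.camera("top");L=(cloud(t)-U0)@UR
    g=(abs(L[...,1])<.19)&(L[...,0]<-.08)&(L[...,0]>-.25)&(L[...,2]>.215)&(L[...,2]<.24);xs.append(np.percentile(L[g][:,0],[2,50]).round(4))
print(xs)
k=(L[...,2]>.262)&(L[...,2]<.275)&(abs(L[...,1])<.2)&(abs(L[...,0])<.09);print("key handle",cv2.minAreaRect(L[k][:,:2].astype(np.float32)),np.percentile(L[k][:,2],[5,50,95]))
s0=dict(np.load("side0.npz"));s=np.mean([cams.camera("side")["image"].astype(float) for _ in range(4)],0)
for n,(u,v) in dict(ajar=(312,190),shut=(317,187)).items():
    for nm,im in(("before",s0["image"].astype(float)),("now",s)):
        print(n,nm,im[v-2:v+4,u-1:u+2].mean(1).round().astype(int).tolist())
E
```

```text
[array([-0.1007, -0.0923]), array([-0.1008, -0.0922]), array([-0.1006, -0.0922])]
key handle ((0.0408235639333725, 0.06259863823652267), (0.06999385356903076, 0.027428077533841133), 80.92633819580078) [0.26262974 0.26575757 0.26919959]
ajar before [[106, 89, 81], [105, 80, 65], [106, 82, 65], [111, 85, 67], [129, 99, 80], [147, 123, 108]]
ajar now [[115, 97, 88], [113, 88, 72], [114, 86, 69], [119, 90, 72], [139, 107, 87], [158, 132, 118]]
shut before [[102, 84, 75], [101, 80, 69], [102, 79, 66], [110, 85, 66], [134, 104, 86], [144, 127, 120]]
shut now [[110, 91, 81], [109, 86, 74], [109, 84, 68], [118, 91, 73], [144, 113, 92], [153, 135, 126]]
```

```bash
python3 -c "
from workcell import r
print(r.close_job())"
```

```text
the job is handed in; nothing more can be done
None
```

I finished the whole task and handed it in at about 50 s of the 210 s allowed. The job reported no verdict.

**What I did:** I pushed the bolt in through the front slot with the key's dowel, and the bin swung open to 0.85 rad. I put the key back inside the rail and set the three jars present (orange, yellow and plum; there was no green one) on the bin floor. I then pushed the bin shut until it met its hard stop, at about 22 N.

**Last checks:**
- **Bin:** the panel's front edge held steady at its shut position, about 0 rad of tilt, for over a second after I backed off, without springing back on the foam seal.
- **Bolt:** I could not confirm it by sight. The colours in the two slots did not change clearly between the first and last pictures. That it snapped in rests on the panel staying shut against the seal.
- **Key:** something nudged it a few centimetres to the rear after I set it down. It still lies flat inside the rail, at unit x 0.041, y 0.063 m.
- **Jars:** the last picture before closing showed all three standing against the panel. I could not see them once the bin was shut.
- **Lamp, hedgehog and pacifier:** I never touched them. The hedgehog's measured position was unchanged while I moved the jars; I did not measure the lamp or pacifier again after the start.

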